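# Fit the backing spacer and hold the bracket for tacking

### The arm

A 6-joint arm with a two-finger parallel gripper is mounted at the origin on the work surface. World frame = base frame: x ahead of the robot, y to its left, z up, the work surface at z = 0. Lengths are in mm, angles in rad, forces in N, time in s.
With the tool pointing down it reaches from about 275 to 850 mm from the base axis. Payload 5.2 kg.
Tool frame: the origin (TCP) lies at the very end of the fingers, on their centre line; the grasp point (between the pads) lies 19 mm behind it (arm.pinch_z is the distance from the TCP to the grasp point, in mm); z points along the fingers, y is the direction in which the jaws open and shut (so a half turn about z gives the same grasp; the last joint's range is limited). The gripper opens to 85 mm and grips with 20 to 120 N. Pads are 22 mm wide; open, the fingers measure 114 mm over their backs; the gripper's body (76 mm by 85 mm) begins 54 mm behind the grasp point. The pads swing forward as they close: fully open they stand 13 mm farther back than shut.
Start: joints at [1.08, 0.259, 1.535, -0, 1.348, -0.203], TCP at [156.092, 527.39, 200.11] pointing down, gripper open.
Joint ranges: [-3.14, 3.14], [-0.91, 2.08], [0.19, 2.58], [-1.22, 4.36], [0.22, 2.71], [-3.12, 3.12]. Speed limits (rad/s): [2.57, 2.57, 3.14, 3.14, 3.14, 3.14].

### API

Orientations are given as a rotation vector (axis times angle).
In Python, from station import arm gives the robot as it stands.
- The arm moves only by the tool play_rows, never from a script. Its argument "steps" is a list of rows, each a list of 4 numbers: the shift along the tool's x, y, z in m, then the turn about the tool's z in rad. In form: [[tx, ty, tz, yaw], ...]. A call has 1 to 20 rows; each row is the pose to reach, as a shift and turn from the pose measured when the call began, along the tool's axes at that moment; what a row does not reach only later rows make up. A row lasts 1/12 s, in which the tool goes at most 41.7 mm and 7.16 degrees, less where a joint would pass 70% of its speed; a pose out of reach is approached as far as the arm can. A call with a gripper value outside its range is refused whole. "claw" is the finger opening in m, from 0 to 0.0854, set as the call begins (left out, the last holds). The fingers move at their own pace and stop on an object; the grip force is fixed at half the most. Time passes only in rows, so rows that repeat a pose let the fingers close. It gives the time, the measured TCP pose, the force and the opening at its end, in the units of the state.
- arm.get_state(): the state, without advancing time (a new reading comes with each control period).
- arm.snapshot(name): name is "scene" or "top" or "wrist"; returns a dict with "color" (480x640x3 uint8, red, green, blue), "fx", "fy", "cx", "cy" (pixels), "k1" (the pictures are not rectified: a ray, as slopes to the right and down, at radius r is drawn at 1 + k1 r^2 times it, then the intrinsics apply), "rvec" (rotation vector, rad) and "tvec" (3), from world to camera coordinates, as OpenCV has them. Camera axes: x right, y down, z forward; pixel columns grow to the right and rows downward; lengths in mm; the calibration is good to about 2 mm. A picture is of the moment at which its call begins. There is no depth.
- arm.finish_job(): hands the job in, once; it reports no verdict.
Trained networks look in a picture, given as the dict that the camera call returned (one of the last four; its "shot" number tells which), for a name from the list of things; names that differ only in an ending like _2 or _b are one class to them, and where a whole thing is asked for, a point or a joint stands for the part that bears it (a point fixed in the world has none). Each returns a list of dicts, best first, with "confidence" (0 to 1); they miss things now and then, are a little off and sometimes report something else, mostly with a low value. They report only what shows in the picture. A call takes as long as a camera call. They do not tell look-alikes from the thing itself.
- arm.spot_in(picture, label): "xyz" ([x, y, z] in mm, in the coordinates of the camera as it stood for that picture, good to about 4 mm: the middle of the surface that is visible of it).
- arm.outline_of(picture, label): "mask" (480x640 bool, what is visible of it).
The state is a dict: "t": time; "q": joint angles; "dq": joint speeds; "tau": joint torques, N m; "tool_pos": TCP position; "eef_rot": TCP orientation; "ft_force": force on the tool from outside, world axes, zero at the start; "moment": the same for the moment, N m; "width": finger opening in mm.
Only numpy, scipy, OpenCV 4.12 (cv2) and the standard library are available. Lean on these libraries where they do the work, as an engineer would, in place of code of your own. Each camera call takes 0.05 s, during which the arm holds its last target.

### The job

Only one of the three slots in the welding jig's fence is wide enough for the loose spacer: slide the spacer into that slot, rounded nose first, all the way home under the bridge bar, and let go of it. Then set the steel bracket flat on the jig's bed, centred in front of that same slot, its free edge (the one away from the upright web) towards the fence, and push it squarely flush against the slotted block. Finish while still holding the bracket pushed firmly against the block, as for tacking: do not let go, and leave the other things on the bench where they are.

Things in the scene. Friction and masses are not known exactly. Their poses are not given: they have to be found in the camera images.
- jig: Fixed steel bed plate, 215 (x) by 270 (y) mm, 10 mm thick, on the bench. Origin on its underside, 110 mm behind its front edge, mid-width; x points from the front edge to the fence, z up. Three fence blocks stand on it side by side in any order, 85 mm apart along y (13 mm between them), front faces in line 20 mm beyond the origin in x.
- bridge (a point): Middle of the underside of the wide slot's bridge bar: 45 mm behind the slot mouth, 22 mm above the bed. The bar is 12 mm (x) by 7 mm high across the whole block; its screw heads reach 32 mm above the bed. All three blocks have the same bar, so the slug must slide in from the front under it.
- block_wide: Fixed steel fence block on the jig bed, 72 mm wide (y), 68 deep (x), 22 high, with a slot 41 mm wide and 58 deep, open to the front (-x) and top, floored by the bed; behind it a 10 mm back wall. A bridge bar spans the slot. Origin: middle of the slot mouth in the front face, at bed height (10 mm over the bench). x into the slot, y across it, z up. This is the only slot the spacer fits.
- block_mid: Fixed steel fence block on the jig bed, 72 mm wide (y), 68 deep (x), 22 high, with a slot 30 mm wide and 58 deep, open to the front (-x) and top, floored by the bed; behind it a 10 mm back wall. A bridge bar spans the slot. Origin: middle of the slot mouth in the front face, at bed height (10 mm over the bench). x into the slot, y across it, z up. Too narrow for the spacer.
- block_slim: Fixed steel fence block on the jig bed, 72 mm wide (y), 68 deep (x), 22 high, with a slot 20 mm wide and 58 deep, open to the front (-x) and top, floored by the bed; behind it a 10 mm back wall. A bridge bar spans the slot. Origin: middle of the slot mouth in the front face, at bed height (10 mm over the bench). x into the slot, y across it, z up. Too narrow for the spacer.
- spacer: Loose aluminium spacer, 0.14 kg: slug 56 mm long (x), 36 wide (y), 18 high, corners of its nose (+x end) rounded to 10 mm; an upright grip tab, 22 (x) by 14 (y) mm, is centred 14 mm behind the origin, top 65 mm above the underside. Origin: centre of the underside; x to the nose, z up. Starts on the bench at one side of the jig. Fully home its rear is level with the slot mouth or up to 2 mm inside.
- bracket: Loose dark steel bracket, 0.5 kg: foot plate 60 (x) by 64 (y) mm, 10 thick, with an upright web 40 mm long (x) and 10 thick (y), from x = -28 to +12 mm, top 55 mm above the underside. Origin: centre of the underside; x points to the free edge that goes against the block, z up. Starts on the bench at the other side of the jig.
- bracket_edge (a point): Middle of the bracket's free edge, the +x edge of its foot plate, 30 mm ahead of the bracket's origin, 5 mm above its underside; axes as the bracket's.
- hammer: Bystander, leave where it is: a hammer, about 260 mm long.
- brush: Bystander, leave where it is: a hand brush, about 200 mm long.
- wrench: Bystander, leave where it is: a wrench, about 180 mm long.
- nut: Bystander, leave where it is: a round steel ring nut, 38 mm across, 14 mm high.
- spray_can: Bystander, leave where it is: a plain grey can, 60 mm across, 170 mm high.
- jar: Bystander, leave where it is: a glass jar with a steel cap, 70 mm across, 90 mm high.
- offcut: Bystander, leave where it is: an offcut of steel angle, 90 mm long, 40 mm high.
There are look-alikes about, which are no part of the job. What is shaped like the spacer but orange or pink is not meant.

How it is judged (in metres and radians):
On the way, in this order (a step that is already met when the one before it is completed fails the run):
1. the spacer lies fully home in the wide slot and has been let go (x of spacer in the frame of block_wide between 0.024 and 0.033 m and y of spacer in the frame of block_wide between -0.005 and 0.005 m and z of spacer in the frame of block_wide below 0.004 m and angle between the x axis of spacer and the x axis of block_wide, either way round below 0.12 rad and angle between spacer's own z axis and vertical below 0.1 rad and contact force between the fingers and spacer below 0.5 N), for 0.2 s.
2. the bracket is pressed flush against the wide-slot block, centred on the slot (x of bracket_edge in the frame of block_wide between -0.003 and 0.003 m and y of bracket_edge in the frame of block_wide between -0.012 and 0.012 m and z of bracket_edge in the frame of block_wide below 0.009 m and angle between the x axis of bracket and the x axis of block_wide, either way round below 0.07 rad and angle between bracket's own z axis and vertical below 0.07 rad and contact force between bracket and block_wide above 2 N and contact force between any of the fingers, the arm and bracket above 1 N), for 0.2 s.
At the end, for the whole second after the job is handed in: Spacer flat in the wide slot, sticking out at most 4 mm, not held; bracket flat on the bed, free edge within 3 mm of the block's face, square to 0.07 rad, centred on the slot to 12 mm, still pushed against the block with over 2 N by the robot; both at rest (all of step 1 and all of step 2 and linear speed of each of bracket, spacer below 0.02 m/s); the arm keeps its last pose, push and grip.
It fails at once if a bystander is shifted by more than 30 mm (distance of any of hammer, brush, wrench, nut, spray_can, jar, offcut from where it was at the start of the episode above 0.03 m).
It also fails if it takes over 64 s, if anything falls off the work surface, if the arm or the gripper's body presses on something with over 40 N, if the wrist force passes 120 N, or if a joint passes its speed limit or range.

## Working session

There is one attempt and no reset: what is moved stays moved. The work goes in short steps, Python scripts to look and compute and a tool call to move; the robot and the scene stay as the last step left them, time stands still between calls to the robot, and variables do not carry over. Pictures are saved under pics/ and viewed, and the job is handed in when it is done.

Besides the shell and the picture viewer there is one more tool, called after "Request:" as name([rows], argument=value, ...), one row to a line, values as JSON. play_rows: Moves the arm, as the interface text tells. Its arguments: {"type":"object","properties":{"steps":{"type":"array"},"claw":{"type":"number"}},"required":["steps"]}

```bash
mkdir -p pics; ls; cat > h.py <<'E'
import numpy as np,cv2
from station import arm
def snap(name,fn=None):
    s=arm.snapshot(name)
    if fn: cv2.imwrite('pics/'+fn,cv2.cvtColor(s['color'],cv2.COLOR_RGB2BGR))
    return s
def RT(s): return cv2.Rodrigues(np.array(s['rvec'],float))[0],np.array(s['tvec'],float)
def c2w(s,p):
    R,t=RT(s); return R.T@(np.array(p)-t)
def proj(s,P):
    R,t=RT(s); c=np.atleast_2d(P)@R.T+t
    x=c[:,:2]/c[:,2:]; r2=(x**2).sum(1,keepdims=True); x=x*(1+s['k1']*r2)
    return x*[s['fx'],s['fy']]+[s['cx'],s['cy']]
def ray(s,uv,z):
    """world point at height z on pixel ray"""
    R,t=RT(s); uv=np.atleast_2d(uv).astype(float)
    d=(uv-[s['cx'],s['cy']])/[s['fx'],s['fy']]; x=d.copy()
    for _ in range(20): x=d/(1+s['k1']*(x**2).sum(1,keepdims=True))
    v=np.c_[x,np.ones(len(x))]@R; o=-R.T@t
    return o+v*((z-o[2])/v[:,2])[:,None]
E
python3 - <<'E'
from h import *
for n in ['scene','top','wrist']:
    s=snap(n,n+'0.png'); print(n,s['fx'],s['k1'],c2w(s,[0,0,0]))
    for l in ['jig','block_wide','block_mid','block_slim','spacer','bracket','bridge']:
        for d in arm.spot_in(s,l)[:4]: print(l,round(d['confidence'],2),c2w(s,d['xyz']).round(),proj(s,c2w(s,d['xyz']))[0].round())
print(arm.get_state())
E
```

```text
pics
scene 492.7138326268756 -0.06939181788961798 [1204.67345218 -462.24322036  993.35072992]
jig 0.92 [535. -48.  15.] [297. 251.]
block_wide 0.71 [ 618. -127.   34.] [289. 283.]
block_mid 0.65 [633.  42.  31.] [349. 255.]
block_mid 0.43 [532. -46.  10.] [297. 251.]
block_slim 0.74 [622. -46.  33.] [317. 268.]
spacer 0.79 [ 324. -295.   18.] [172. 242.]
spacer 0.71 [ 380. -165.   19.] [226. 233.]
spacer 0.68 [ 576. -399.   17.] [178. 333.]
spacer 0.61 [ 443. -289.   18.] [195. 271.]
bracket 0.3 [ 390. -481.   25.] [112. 293.]
bridge 0.87 [ 622. -130.   29.] [289. 286.]
top 467.75876590688557 0.023329724416513768 [ 379.67224036   -1.42230238 1232.7547021 ]
jig 0.61 [532. -33.   8.] [331. 252.]
block_wide 0.76 [ 611. -123.   34.] [365. 220.]
block_mid 0.92 [631.  45.  31.] [301. 214.]
block_slim 0.58 [621. -40.  29.] [333. 218.]
spacer 0.88 [ 523. -282.   20.] [427. 253.]
spacer 0.75 [ 423. -276.   17.] [427. 292.]
spacer 0.75 [ 563. -396.   21.] [470. 237.]
spacer 0.65 [ 376. -158.   18.] [382. 311.]
bracket 0.65 [549. 290.  12.] [208. 249.]
bridge 0.75 [ 613. -122.   35.] [365. 219.]
bridge 0.44 [550. 293.   8.] [208. 248.]
wrist 359.2528119788853 -0.060056823255529926 [ 79.80160705 550.70151773 373.63409688]
{'t': 1.2, 'q': array([ 1.08019162e+00,  2.58585163e-01,  1.53501491e+00, -2.94411834e-05,
        1.34799021e+00, -2.02817920e-01]), 'dq': array([ 1.18152411e-04,  9.75807583e-04, -5.00104308e-05,  3.91417147e-05,
       -1.24022922e-04,  2.05775351e-03]), 'tau': array([-1.58114071e-03, -4.45936596e+01, -2.90896761e+01, -1.72026980e-04,
        1.03828468e-03, -3.18467266e-05]), 'tool_pos': array([156.10385261, 527.38004176, 200.11173894]), 'eef_rot': array([ 4.50481957e-01,  3.10909885e+00, -1.18232165e-05]), 'ft_force': array([-0.10876608, -0.05621286, -0.13897503]), 'moment': array([ 0.0226364 , -0.02370451, -0.0461543 ]), 'width': 85.72287115003103}
```

View pics/scene0.png

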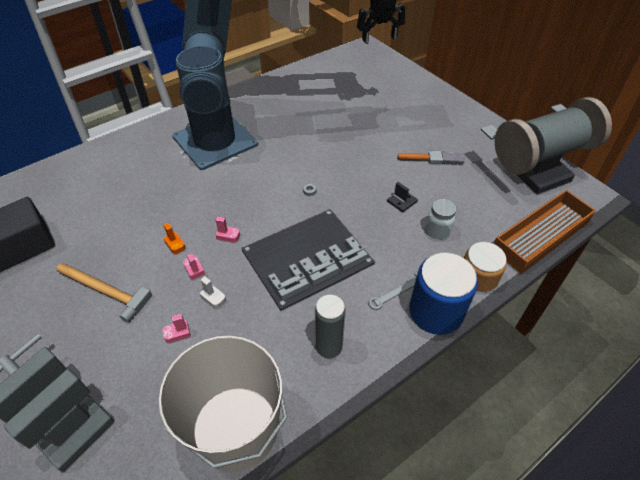

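View pics/top0.png

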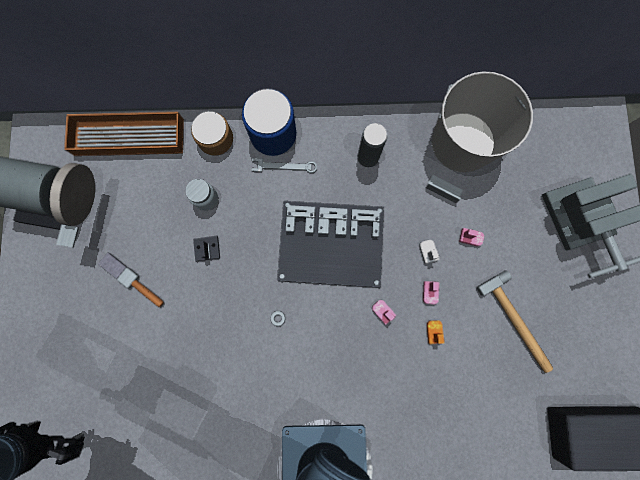

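```bash
python3 - <<'E'
import cv2
i=cv2.imread('pics/top0.png'); cv2.imwrite('pics/crop_t.png',cv2.resize(i[190:340,280:520],None,fx=3.3,fy=3.3,interpolation=cv2.INTER_CUBIC))
i=cv2.imread('pics/scene0.png'); cv2.imwrite('pics/crop_s.png',cv2.resize(i[190:370,140:400],None,fx=3,fy=3,interpolation=cv2.INTER_CUBIC))
E
```

```text
(no output)
```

View pics/crop_t.png

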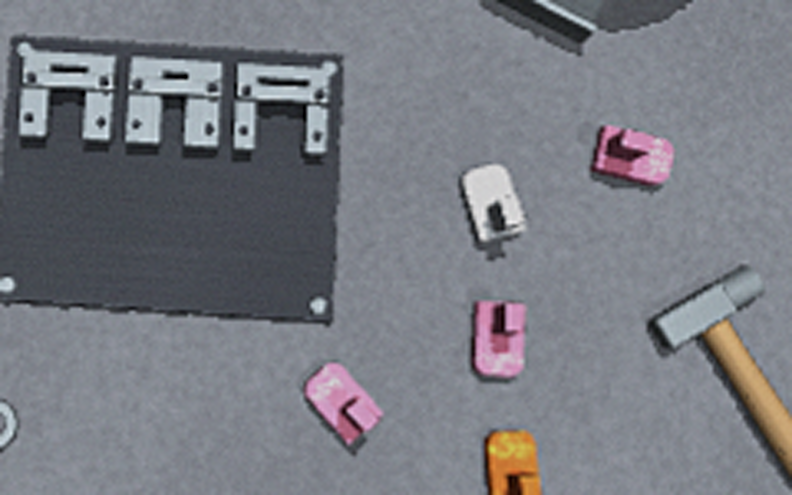

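View pics/crop_s.png

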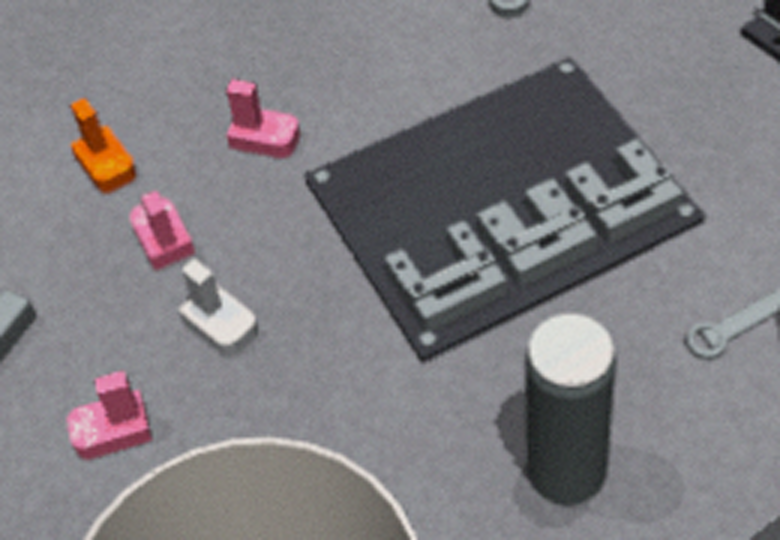

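The top view shows five spacer-shaped parts: white/aluminium (430,252), pink (471,237), pink (432,292), pink (384,313) and orange (435,332). Only the white one isn't an excluded colour, so it is the spacer, and its nose points up towards +x. The wide slot is in the rightmost block (365,220), and the bracket is at (207,249). Next I'll compute the tool and camera geometry, then look closer.

```bash
cat >> h.py <<'E'
def tool():
    st=arm.get_state(); return st['tool_pos'],cv2.Rodrigues(np.array(st['eef_rot'],float))[0],st
def row(pos,yaw):
    """row to reach world pos (mm) with tool x axis at world yaw"""
    p,R,st=tool(); d=R.T@(np.array(pos,float)-p)/1000
    y0=np.arctan2(R[1,0],R[0,0]); dy=-(yaw-y0); dy=(dy+np.pi)%(2*np.pi)-np.pi
    return d.round(4),round(dy,4),'cur yaw',round(y0,4),'q',np.round(st['q'],2)
E
python3 - <<'E'
from h import *
p,R,st=tool(); print(R.round(3))
s=arm.snapshot('wrist'); Rc,t=RT(s)
print('cam in tool',R.T@(c2w(s,[0,0,0])-p)); print((R.T@Rc.T).round(3),s['fx'],s['cx'],s['cy'])
s=arm.snapshot('top')
c=np.array([[13,37],[342,55],[330,324],[-5,298]])/3.3+[280,190]
w=ray(s,c,10); print(w.round(1)); print(np.linalg.norm(np.diff(w[[0,1,2,3,0]],axis=0),axis=1))
s=arm.snapshot('scene')
c=np.array([[308,178],[568,60],[703,215],[427,357]])/3+[140,190]
w=ray(s,c,10); print(w.round(1)); print(np.linalg.norm(np.diff(w[[0,1,2,3,0]],axis=0),axis=1))
print(row([420,300,300],-np.pi*.5+0.3))
E
```

```text
[[-0.959  0.284  0.   ]
 [ 0.284  0.959 -0.   ]
 [-0.    -0.    -1.   ]]
cam in tool [  79.77809356    0.70767614 -173.50258097]
[[-0.001 -0.95  -0.314]
 [ 1.    -0.001  0.001]
 [-0.001 -0.314  0.95 ]] 359.2528119788853 320.59161198783323 240.8107533911875
[[ 672.9   89.7   10. ]
 [ 650.9 -176.3   10. ]
 [ 435.1 -156.6   10. ]
 [ 461.7  106.5   10. ]]
[266.91811779 216.64425969 264.47159184 211.91036768]
[[ 446.  -155.8   10. ]
 [ 466.1  106.9   10. ]
 [ 675.9   91.3   10. ]
 [ 655.8 -171.9   10. ]]
[263.50408994 210.40968823 263.95722445 210.34291829]
(array([-0.3176, -0.1431, -0.0999]), np.float64(-2.1587), 'cur yaw', np.float64(2.8537), 'q', array([ 1.08,  0.26,  1.53, -0.  ,  1.35, -0.2 ]))
```

```bash
python3 - <<'E'
from h import *
print(row([490,290,230],np.pi-0.08))
E
```

```text
(array([-0.3875, -0.1329, -0.0299]), np.float64(-0.2079), 'cur yaw', np.float64(2.8537), 'q', array([ 1.08,  0.26,  1.53, -0.  ,  1.35, -0.2 ]))
```

Request:
play_rows([
  [-0.388,-0.133,-0.03,-0.208],
  [-0.388,-0.133,-0.03,-0.208],
  [-0.388,-0.133,-0.03,-0.208],
  [-0.388,-0.133,-0.03,-0.208],
  [-0.388,-0.133,-0.03,-0.208],
  [-0.388,-0.133,-0.03,-0.208],
  [-0.388,-0.133,-0.03,-0.208],
  [-0.388,-0.133,-0.03,-0.208],
  [-0.388,-0.133,-0.03,-0.208],
  [-0.388,-0.133,-0.03,-0.208],
  [-0.388,-0.133,-0.03,-0.208],
  [-0.388,-0.133,-0.03,-0.208],
  [-0.388,-0.133,-0.03,-0.208],
  [-0.388,-0.133,-0.03,-0.208],
])

```text
t: 2.52
tool_pos: [489.3, 290.4, 230.0]
eef_rot: [-0.124, -3.138, -0.0]
ft_force: [0.3, -0.1, 0.8]
width: 85.8
```

```bash
python3 - <<'E'
from h import *
s=snap('wrist','w1.png'); np.save('s_br.npy',s,allow_pickle=True)
for d in arm.spot_in(s,'bracket')[:3]: print(d['confidence'],c2w(s,d['xyz']).round(),proj(s,c2w(s,d['xyz'])))
print(row([465,-275,230],np.pi-0.08), tool()[2]['t'])
E
```

```text
0.56 [548. 296.   9.] [[328.58798666 247.34542516]]
(array([-1.990e-02, -5.659e-01,  1.000e-04]), np.float64(0.0022), 'cur yaw', np.float64(3.0638), 'q', array([ 0.34,  0.28,  1.44,  0.  ,  1.43, -1.15])) 2.6167
```

View pics/w1.png

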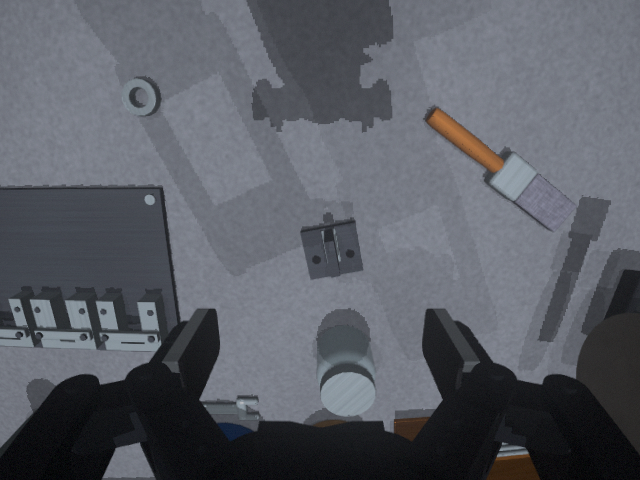

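```bash
python3 - <<'E'
import cv2
i=cv2.imread('pics/w1.png'); cv2.imwrite('pics/crop_b.png',cv2.resize(i[195:295,285:385],None,fx=6,fy=6,interpolation=cv2.INTER_CUBIC))
E
```

```text
(no output)
```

View pics/crop_b.png

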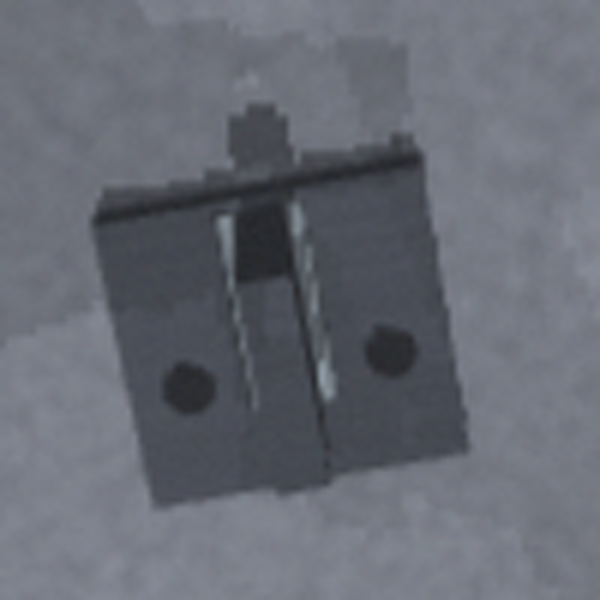

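Request:
play_rows([
  [-0.02,-0.566,0,0],
  [-0.02,-0.566,0,0],
  [-0.02,-0.566,0,0],
  [-0.02,-0.566,0,0],
  [-0.02,-0.566,0,0],
  [-0.02,-0.566,0,0],
  [-0.02,-0.566,0,0],
  [-0.02,-0.566,0,0],
  [-0.02,-0.566,0,0],
  [-0.02,-0.566,0,0],
  [-0.02,-0.566,0,0],
  [-0.02,-0.566,0,0],
  [-0.02,-0.566,0,0],
  [-0.02,-0.566,0,0],
  [-0.02,-0.566,0,0],
  [-0.02,-0.566,0,0],
  [-0.02,-0.566,0,0],
])

```text
t: 4.03
tool_pos: [465.2, -273.5, 230.1]
eef_rot: [-0.12, -3.139, -0.002]
ft_force: [0.1, -0.4, -0.9]
width: 85.7
```

```bash
python3 - <<'E'
from h import *
s=snap('wrist','w2.png'); np.save('s_sp.npy',s,allow_pickle=True)
for d in arm.spot_in(s,'spacer')[:5]: print(d['confidence'],c2w(s,d['xyz']).round(),proj(s,c2w(s,d['xyz'])).round())
print(tool()[2]['t'],tool()[0])
i=cv2.imread('pics/w2.png'); cv2.imwrite('pics/crop_sp.png',cv2.resize(i[180:300,250:410],None,fx=5,fy=5,interpolation=cv2.INTER_CUBIC))
E
```

```text
0.95 [ 376. -170.   17.] [[414. 106.]]
0.95 [ 324. -285.   18.] [[296.  59.]]
0.83 [ 427. -286.   19.] [[305. 165.]]
0.83 [ 561. -389.   19.] [[228. 287.]]
0.76 [ 518. -285.   16.] [[313. 245.]]
4.1333 [ 465.42742229 -273.1699328   230.3419863 ]
```

View pics/w2.png

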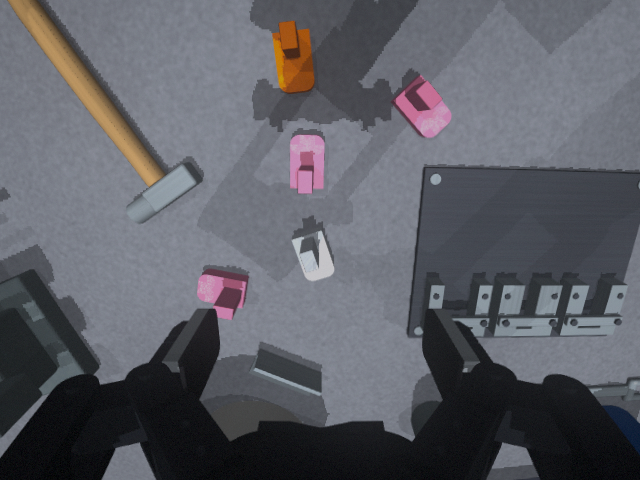

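View pics/crop_sp.png

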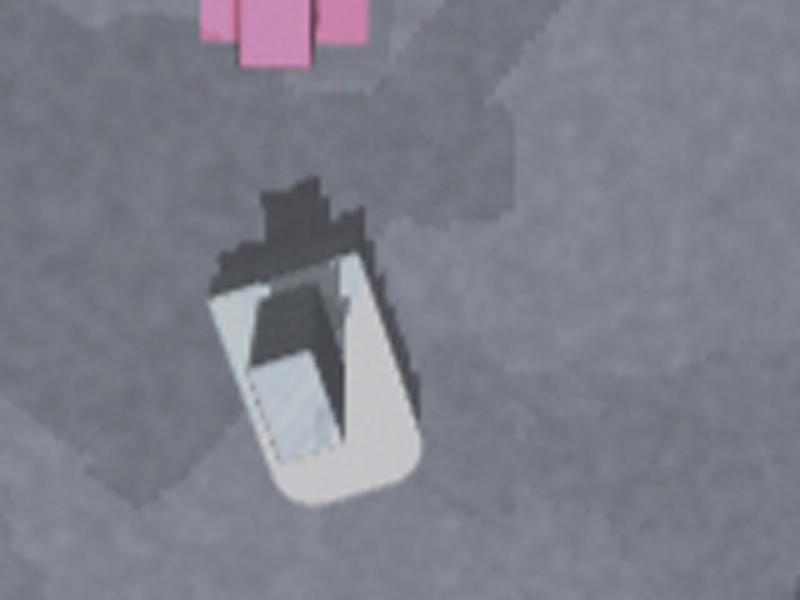

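```bash
python3 - <<'E'
import cv2
i=cv2.imread('pics/w2.png'); cv2.imwrite('pics/crop_j.png',cv2.resize(i[150:350,400:640],None,fx=3.3,fy=3,interpolation=cv2.INTER_CUBIC))
cv2.imwrite('pics/crop_j2.png',cv2.resize(i[260:350,400:530],None,fx=6,fy=6,interpolation=cv2.INTER_CUBIC))
E
```

```text
(no output)
```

View pics/crop_j2.png

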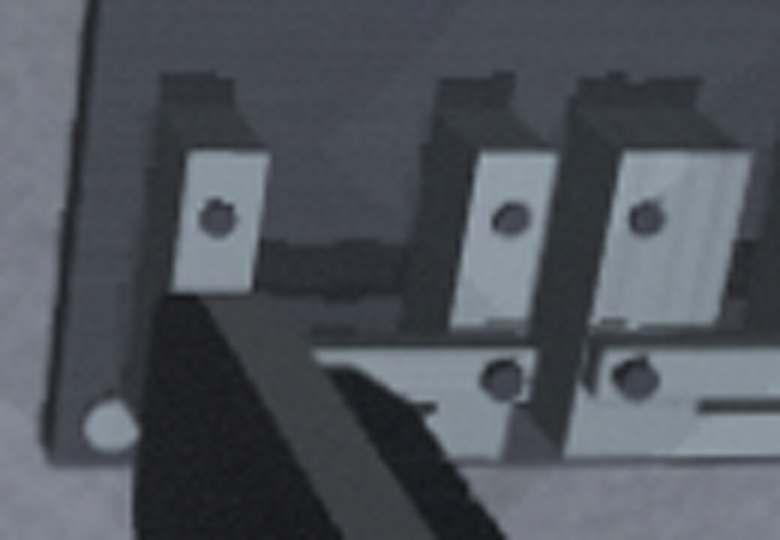

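```bash
cat >> h.py <<'E'
from scipy.optimize import least_squares
def fit(s,obj,uv,z0,g):
    obj=np.array(obj,float); uv=np.array(uv,float)
    def W(p):
        c,n=np.cos(p[2]),np.sin(p[2]); return np.c_[p[0]+c*obj[:,0]-n*obj[:,1],p[1]+n*obj[:,0]+c*obj[:,1],z0+obj[:,2]]
    r=least_squares(lambda p:(proj(s,W(p))-uv).ravel(),g,x_scale=[1,1,.01],loss='soft_l1')
    return r.x.round(4),(proj(s,W(r.x))-uv).round(1).tolist()
E
python3 - <<'E'
from h import *
sb=np.load('s_br.npy',allow_pickle=True).item(); ss=np.load('s_sp.npy',allow_pickle=True).item()
st=arm.snapshot('top'); sc=arm.snapshot('scene')
uv=np.array([[211,298],[357,253],[247,370],[312,348],[345,440],[282,462],[365,492]])/5+[250,180]
print('spacer',fit(ss,[[-28,-18,18],[-28,18,18],[-25,-7,65],[-25,7,65],[-3,7,65],[-3,-7,65],[28,0,18]],uv,0,[520,-285,.3]))
uv=np.array([[99,221],[425,165],[157,507],[470,450],[235,280],[290,268],[330,483],[278,495]])/6+[285,195]
print('bracket',fit(sb,[[-30,-32,10],[-30,32,10],[30,-32,10],[30,32,10],[-28,-5,55],[-28,5,55],[12,5,55],[12,-5,55]],uv,0,[550,290,.1]))
uv=np.array([[188,150],[270,150],[482,150],[558,150],[622,150],[50,462]])/6+[400,260]; uv=np.r_[uv,[[425.5,167]]]
print('jig wrist',fit(ss,[[20,-121,32],[20,-105.5,32],[20,-64.5,32],[20,-49,32],[20,-36,32],[105,-135,10],[-110,-135,10]],uv,0,[560,-30,-.08]))
o=[[105,135,10],[105,-135,10],[-110,-135,10],[-110,135,10]]
print('jig top',fit(st,o,np.array([[13,37],[342,55],[330,324],[-5,298]])/3.3+[280,190],0,[560,-30,-.08]))
print('jig scene',fit(sc,[o[2],o[3],o[0],o[1]],np.array([[308,178],[568,60],[703,215],[427,357]])/3+[140,190],0,[560,-30,-.08]))
E
```

```text
spacer (array([ 5.318183e+02, -2.844878e+02,  2.522000e-01]), [[-0.7, 0.3], [0.2, -0.7], [-0.1, -0.3], [0.0, -0.1], [0.6, 0.7], [0.2, 0.4], [-0.4, -0.3]])
bracket (array([5.534448e+02, 3.000546e+02, 1.060000e-01]), [[-1.1, 0.2], [-0.2, -0.5], [-0.6, -0.3], [0.1, 0.0], [0.2, 0.3], [0.7, 0.5], [0.6, 0.1], [-0.1, -0.3]])
jig wrist (array([ 5.617668e+02, -3.106850e+01, -8.860000e-02]), [[0.3, -0.3], [-0.0, -0.2], [-0.4, -0.1], [-0.1, -0.1], [0.1, -0.1], [-0.1, 0.7], [0.1, 0.1]])
jig top (array([ 5.576894e+02, -3.421620e+01, -9.020000e-02]), [[-0.4, -0.5], [0.7, 0.3], [0.8, -0.3], [-1.4, 0.6]])
jig scene (array([ 5.629171e+02, -3.199450e+01, -7.320000e-02]), [[-1.5, -0.2], [0.4, -1.2], [1.5, -0.3], [-0.4, 1.1]])
```

```bash
python3 - <<'E'
from h import *
print(row([518.2,-288,110],np.pi+.252)); print(tool()[2]['t'])
E
```

```text
(array([-0.0536, -0.0105,  0.1204]), np.float64(-0.3275), 'cur yaw', np.float64(3.0661), 'q', array([-0.74,  0.22,  1.51,  0.  ,  1.41, -2.23]))
4.2333
```

Request:
play_rows([
  [-0.054,-0.0105,0.12,-0.3275],
  [-0.054,-0.0105,0.12,-0.3275],
  [-0.054,-0.0105,0.12,-0.3275],
  [-0.054,-0.0105,0.12,-0.3275],
  [-0.054,-0.0105,0.12,-0.3275],
  [-0.054,-0.0105,0.12,-0.3275],
], claw=0.06)

```text
t: 4.73
tool_pos: [518.7, -287.5, 111.3]
eef_rot: [0.394, -3.117, 0.0]
ft_force: [0.6, -0.4, 1.5]
width: 60.3
```

```bash
python3 - <<'E'
from h import *
s=snap('wrist','w3.png'); np.save('s3.npy',s,allow_pickle=True)
i=cv2.imread('pics/w3.png'); cv2.imwrite('pics/crop3.png',cv2.resize(i[220:420,200:440],None,fx=3.3,fy=3,interpolation=cv2.INTER_CUBIC))
print(row([518.2,-288,32],np.pi+.252))
E
```

```text
(array([0.001 , 0.0006, 0.0806]), np.float64(-0.0008), 'cur yaw', np.float64(-2.8904), 'q', array([-0.69,  0.4 ,  1.55, -0.  ,  1.18, -2.52]))
```

View pics/w3.png

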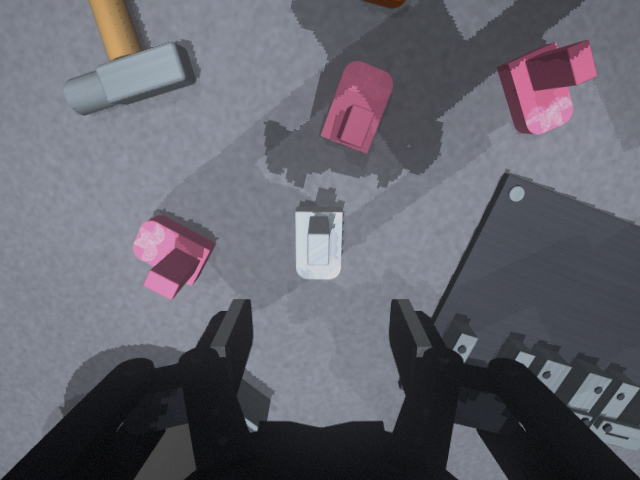

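The white spacer at (319,245) is centred between the fingers, which sit at about x = 320, and squared to them. I'm descending and closing.

Request:
play_rows([
  [0.001,0.0006,0.04,0],
  [0.001,0.0006,0.07,0],
  [0.001,0.0006,0.08,0],
  [0.001,0.0006,0.08,0],
  [0.001,0.0006,0.08,0],
])

```text
t: 5.2
tool_pos: [518.9, -288.7, 34.6]
eef_rot: [-0.392, 3.114, -0.006]
ft_force: [0.1, -1.1, 0.7]
width: 59.9
```

Request:
play_rows([
  [0,0,0,0],
  [0,0,0,0],
  [0,0,0,0],
  [0,0,0,0],
  [0,0,0,0],
  [0,0,0,0],
  [0,0,0,0],
  [0,0,0,0],
], claw=0.0)

```text
t: 5.87
tool_pos: [518.9, -288.7, 34.6]
eef_rot: [-0.392, 3.114, -0.006]
ft_force: [-0.2, 0.2, 0.0]
width: -0.2
```

```bash
python3 - <<'E'
from h import *
s=snap('wrist','w4.png'); np.save('s4.npy',s,allow_pickle=True); print(tool()[2]['t'],tool()[2]['width'],tool()[0])
i=cv2.imread('pics/w4.png'); cv2.imwrite('pics/crop4.png',cv2.resize(i[200:360,220:420],None,fx=4,fy=3.7,interpolation=cv2.INTER_CUBIC))
E
```

```text
5.9167 -0.0330043160773546 [ 518.83365568 -288.65924778   34.50285675]
```

View pics/crop4.png

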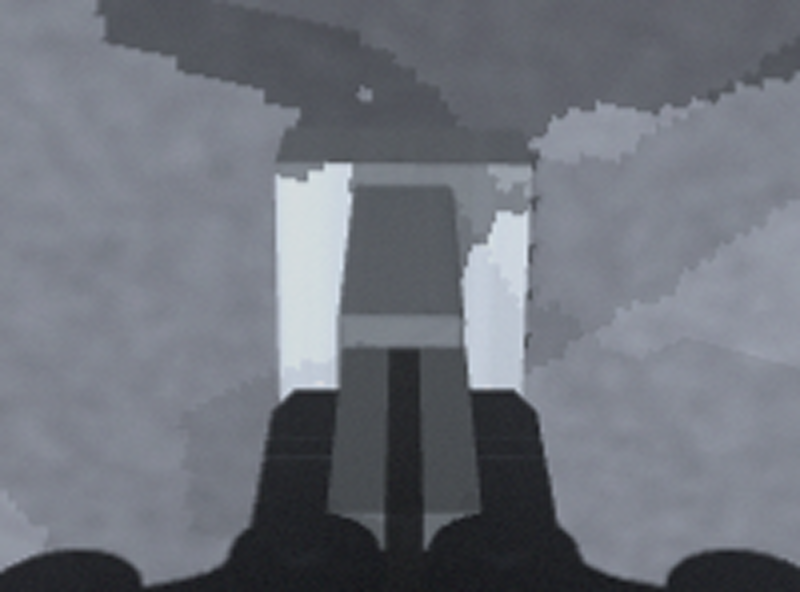

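```bash
python3 - <<'E'
from h import *
s=np.load('s4.npy',allow_pickle=True).item()
i=cv2.cvtColor(s['color'],cv2.COLOR_RGB2BGR)
p,R,st=tool()
i=cv2.resize(i[160:400,200:440],None,fx=2.5,fy=2.5,interpolation=cv2.INTER_CUBIC)
def dot(P,c,n=3):
    for u in proj(s,P): cv2.circle(i,tuple(int(v) for v in (u-[200,160])*2.5),n,c,-1)
dot(p,(0,0,255)); dot(p+[0,0,19],(0,255,0)); dot(p+[0,0,54],(255,255,0))
def P(o,x,y,a):
    o=np.array(o,float);c,n=np.cos(a),np.sin(a); return np.c_[x+c*o[:,0]-n*o[:,1],y+n*o[:,0]+c*o[:,1],o[:,2]]
dot(P([[-25,-7,65],[-25,7,65],[-3,7,65],[-3,-7,65]],531.8,-284.5,.252),(255,0,255))
dot(P([[-28,-18,18],[-28,18,18]],531.8,-284.5,.252),(255,0,0))
cv2.imwrite('pics/ov4.png',i)
E
```

```text
(no output)
```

View pics/ov4.png

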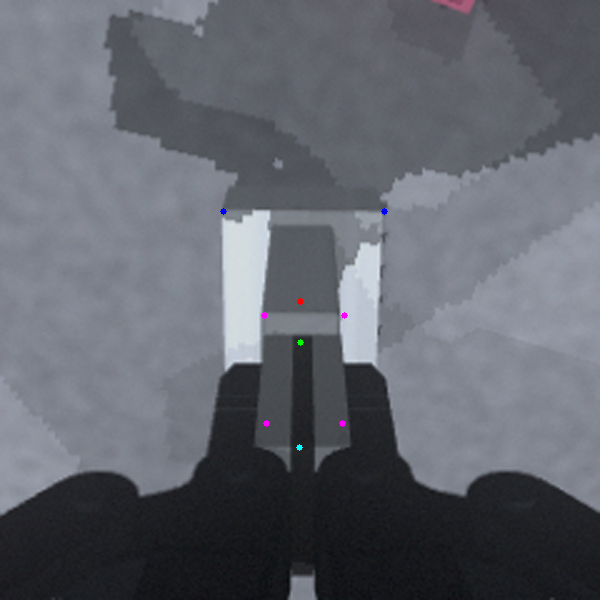

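```bash
python3 - <<'E'
from h import *
s=snap('scene','sc4.png'); i=cv2.imread('pics/sc4.png'); p,R,st=tool()
u=proj(s,p)[0].astype(int); print(u, st['width'])
cv2.imwrite('pics/sc4c.png',cv2.resize(i[u[1]-80:u[1]+50,u[0]-80:u[0]+80],None,fx=5,fy=4.5,interpolation=cv2.INTER_CUBIC))
w=np.load('s4.npy',allow_pickle=True).item()
for x in (0,11):
  for z in (0,-10,-20,-30): print(x,z,proj(w,p+R@np.array([x,0,z]))[0].round())
E
```

```text
[208 288] 0.016855300486135642
0 0 [320. 280.]
0 -10 [320. 289.]
0 -20 [320. 298.]
0 -30 [320. 308.]
11 0 [320. 261.]
11 -10 [320. 269.]
11 -20 [320. 277.]
11 -30 [320. 286.]
```

View pics/sc4c.png

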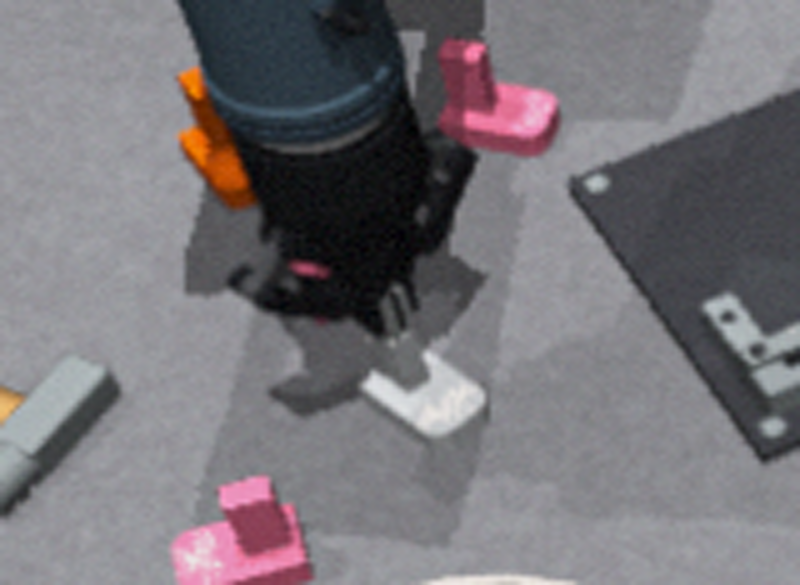

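```bash
python3 - <<'E'
from h import *
for n in ('scene','top'):
    s=arm.snapshot(n); i=cv2.imread(f'pics/{n}0.png')
    P=np.array([[156.1,527.4,200.1],[156.1,527.4,219.1],[156.1,527.4,273]])
    uv=proj(s,P); print(n,uv.round(1))
    for u,c in zip(uv,[(0,0,255),(0,255,0),(255,255,0)]): cv2.circle(i,tuple(int(round(v)) for v in u),1,c,-1)
    u=uv[0].astype(int); x0=max(u[0]-60,0);y0=max(min(u[1]-50,380),0)
    cv2.imwrite(f'pics/{n}0c.png',cv2.resize(i[y0:y0+100,x0:x0+120],None,fx=6,fy=6))
E
```

```text
scene [[378.2  53.2]
 [378.7  47.6]
 [380.2  31.2]]
top [[ 70.6 426.2]
 [ 65.7 428.4]
 [ 50.6 435.4]]
```

View pics/scene0c.png

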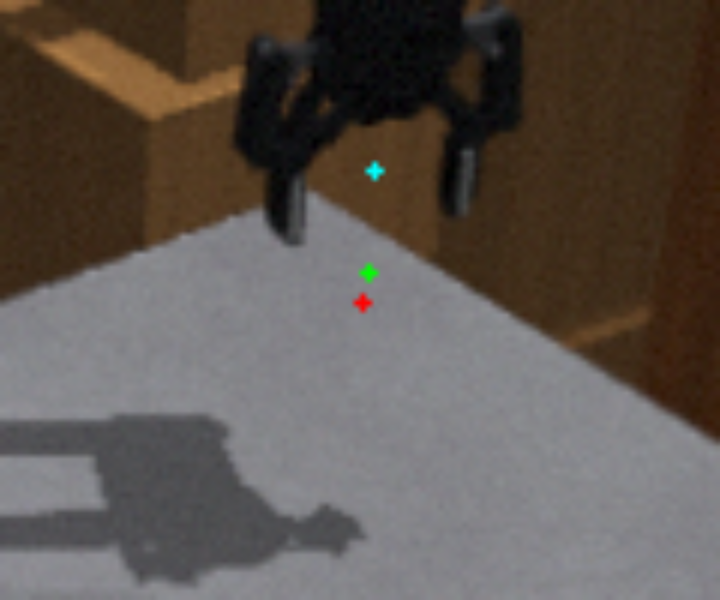

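View pics/top0c.png

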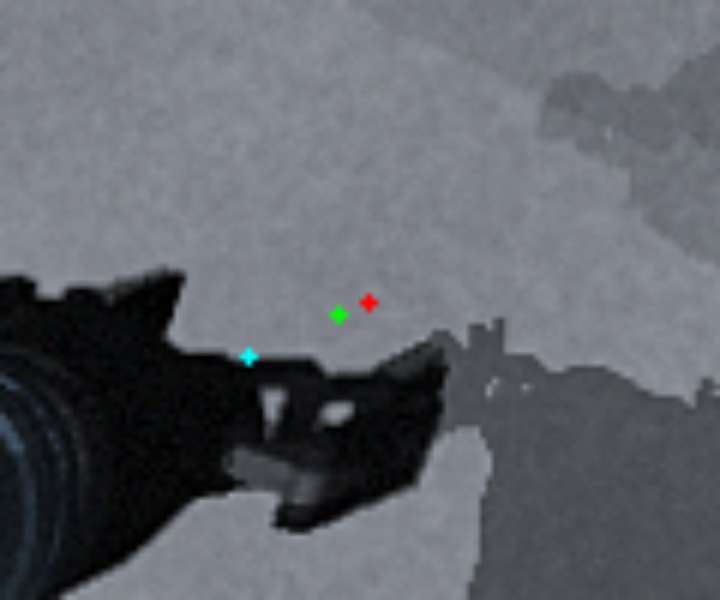

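The fingers closed on nothing (width 0). In the first scene picture the visible fingertips also sit well above the projected TCP, so the reported tool z looks about 30 mm too low. I'll lift with the fingers shut and measure it.

Request:
play_rows([
  [0,0,-0.04,0],
  [0,0,-0.05,0],
  [0,0,-0.05,0],
  [0,0,-0.05,0],
])

```text
t: 6.4
tool_pos: [519.3, -289.1, 85.4]
eef_rot: [-0.392, 3.112, -0.008]
ft_force: [-0.3, 0.4, -0.3]
width: 0.1
```

```bash
python3 - <<'E'
from h import *
p,R,st=tool(); print(p,st['t'],st['width'])
for n in ('scene','top','wrist'):
    s=snap(n); i=cv2.cvtColor(s['color'],cv2.COLOR_RGB2BGR)
    P=[p+R@np.array([0,0,-z]) for z in (0,10,20,30,40)]
    uv=proj(s,P); print(n,uv.round(1).tolist())
    u=uv[2].astype(int); w=60; x0,y0=u[0]-w,u[1]-w
    c=cv2.resize(i[y0:y0+2*w,x0:x0+2*w],None,fx=5,fy=5,interpolation=cv2.INTER_CUBIC)
    for k in uv: cv2.circle(c,tuple(int(v) for v in (k-[x0,y0]+.5)*5),2,(0,0,255),-1)
    cv2.imwrite(f'pics/{n}5c.png',c)
    if n=='wrist': cv2.imwrite('pics/w5.png',i); np.save('s5.npy',s,allow_pickle=True)
E
```

```text
[ 519.31056741 -289.05154635   85.40868795] 6.4 0.09964571704656437
scene [[204.3, 275.7], [203.5, 273.0], [202.7, 270.4], [201.9, 267.7], [201.1, 264.9]]
top [[436.3, 251.0], [437.3, 250.5], [438.3, 250.0], [439.3, 249.5], [440.3, 249.0]]
wrist [[317.8, 283.5], [317.7, 292.1], [317.6, 301.5], [317.6, 312.1], [317.5, 324.0]]
```

View pics/scene5c.png

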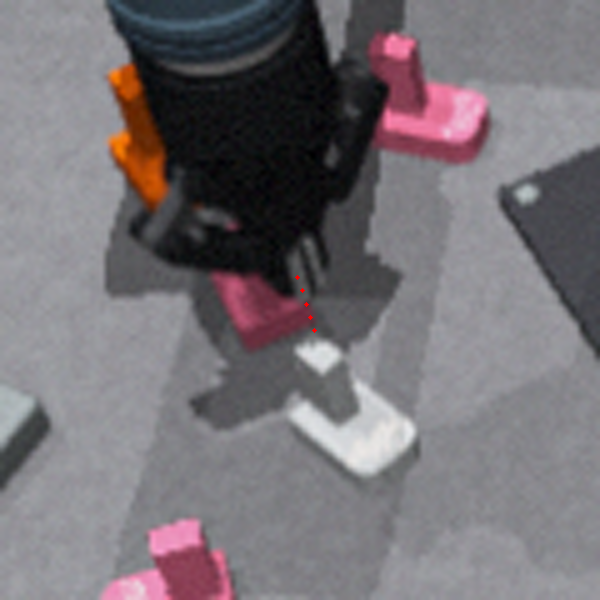

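View pics/wrist5c.png

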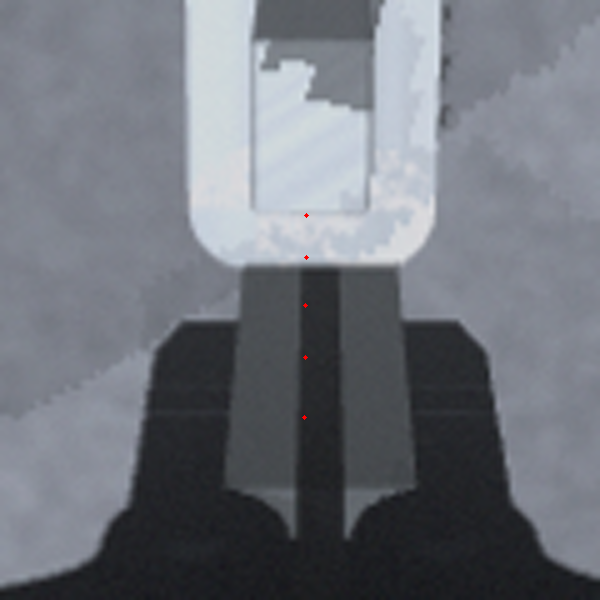

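View pics/top5c.png

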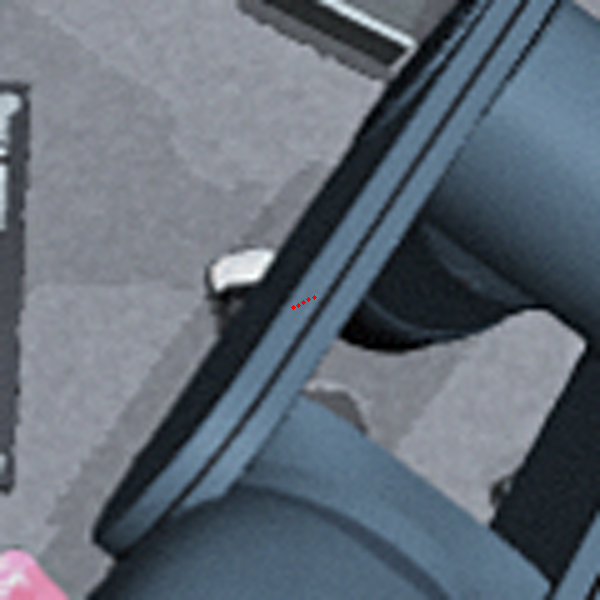

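```bash
python3 - <<'E'
from h import *
p,R,st=tool(); s=snap('scene'); i=cv2.cvtColor(s['color'],cv2.COLOR_RGB2BGR)
x0,y0=180,240
c=cv2.resize(i[y0:y0+50,x0:x0+60],None,fx=12,fy=12,interpolation=cv2.INTER_CUBIC)
for dx,col in ((0,(0,0,255)),(-4,(0,255,0)),(-8,(255,0,0))):
    uv=proj(s,[p+R@np.array([dx,0,-z]) for z in (20,25,30,35,40)])
    print(uv.round(1).tolist())
    for k in uv: cv2.circle(c,tuple(int(v) for v in (k-[x0,y0]+.5)*12),2,col,-1)
cv2.imwrite('pics/sc6.png',c)
E
```

```text
[[203.1, 270.3], [202.6, 269.0], [202.2, 267.6], [201.8, 266.3], [201.4, 264.9]]
[[204.2, 271.2], [203.8, 269.9], [203.4, 268.6], [203.0, 267.2], [202.6, 265.8]]
[[205.4, 272.1], [205.0, 270.8], [204.6, 269.5], [204.2, 268.1], [203.8, 266.8]]
```

View pics/sc6.png

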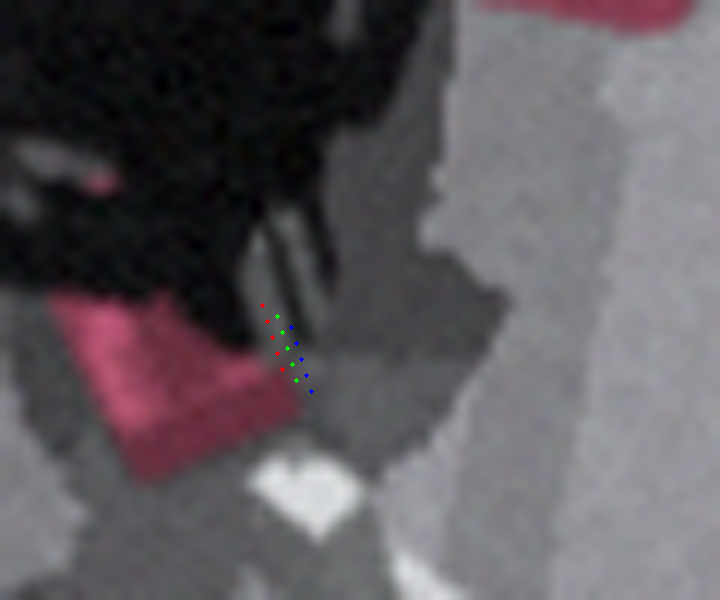

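Both views put the fingertips about 31–38 mm short of the reported TCP. I'll reopen and go lower by that amount, to a reported z of about −2, which puts the real tip near 32.

Request:
play_rows([
  [0,0,0,0],
  [0,0,0,0],
  [0,0,0.005,0],
  [0.001,0,0.03,0],
  [0.001,0,0.06,0],
  [0.001,0,0.08,0],
  [0.001,0,0.087,0],
  [0.001,0,0.087,0],
  [0.001,0,0.087,0],
], claw=0.06)

```text
t: 7.35
tool_pos: [517.3, -288.5, -3.6]
eef_rot: [-0.392, 3.115, -0.003]
ft_force: [0.1, -0.0, 1.2]
width: 59.9
```

Request:
play_rows([
  [0,0,0,0],
  [0,0,0,0],
  [0,0,0,0],
  [0,0,0,0],
  [0,0,0,0],
  [0,0,0,0],
  [0,0,0,0],
  [0,0,0,0],
], claw=0.0)

```text
t: 8.02
tool_pos: [517.9, -289.0, -2.5]
eef_rot: [-0.392, 3.114, -0.005]
ft_force: [-1.1, -0.8, 6.0]
width: 13.3
```

```bash
python3 - <<'E'
from h import *
s=snap('wrist','w7.png'); np.save('s7.npy',s,allow_pickle=True); p,R,st=tool(); print(st['t'],st['width'],p,st['ft_force'])
i=cv2.imread('pics/w7.png'); cv2.imwrite('pics/crop7.png',cv2.resize(i[200:360,220:420],None,fx=4,fy=3.7,interpolation=cv2.INTER_CUBIC))
E
```

```text
8.0667 13.227447972629403 [ 517.95664048 -289.0412164    -2.44926924] [-0.33504262  0.20506684  5.9649842 ]
```

View pics/crop7.png

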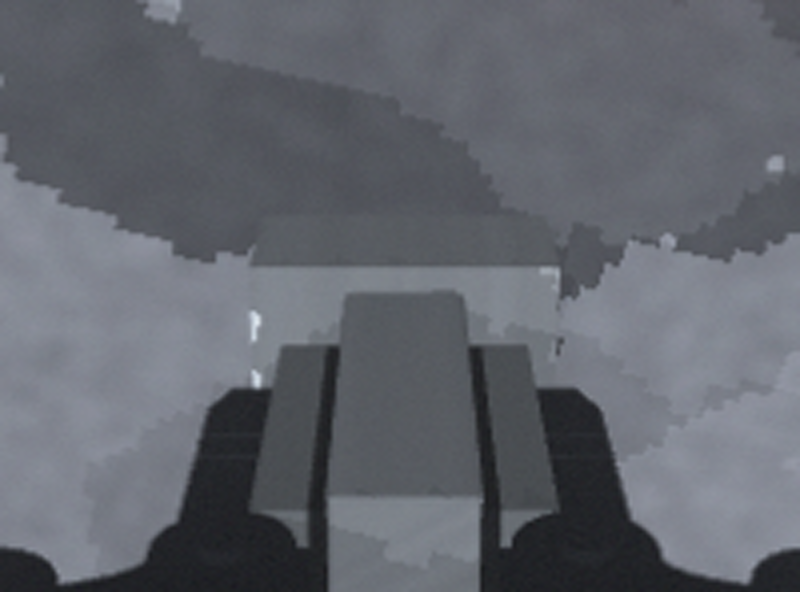

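Gripped at 13.3 mm, with the tab between the pads. Lifting now.

Request:
play_rows([
  [0,0,-0.02,0],
  [0,0,-0.05,0],
  [0,0,-0.06,0],
  [0,0,-0.06,0],
  [0,0,-0.06,0],
])

```text
t: 8.48
tool_pos: [517.9, -288.9, 57.5]
eef_rot: [-0.392, 3.113, -0.006]
ft_force: [-1.3, -0.7, -0.5]
width: 13.6
```

```bash
python3 - <<'E'
from h import *
s=snap('wrist','w8.png'); np.save('s8.npy',s,allow_pickle=True); p,R,st=tool(); print(st['t'],st['width'],p,st['ft_force'])
i=cv2.imread('pics/w8.png'); cv2.imwrite('pics/crop8.png',cv2.resize(i[200:360,220:420],None,fx=4,fy=3.7,interpolation=cv2.INTER_CUBIC))
s=snap('scene','sc8.png'); i=cv2.imread('pics/sc8.png');u=proj(s,p)[0].astype(int)
cv2.imwrite('pics/sc8c.png',cv2.resize(i[u[1]-50:u[1]+30,u[0]-50:u[0]+50],None,fx=8,fy=7,interpolation=cv2.INTER_CUBIC))
E
```

```text
8.5333 13.466735604633994 [ 517.10693666 -288.33439632   56.49489119] [ 0.34008557 -0.24073755 -0.92029983]
```

View pics/crop8.png

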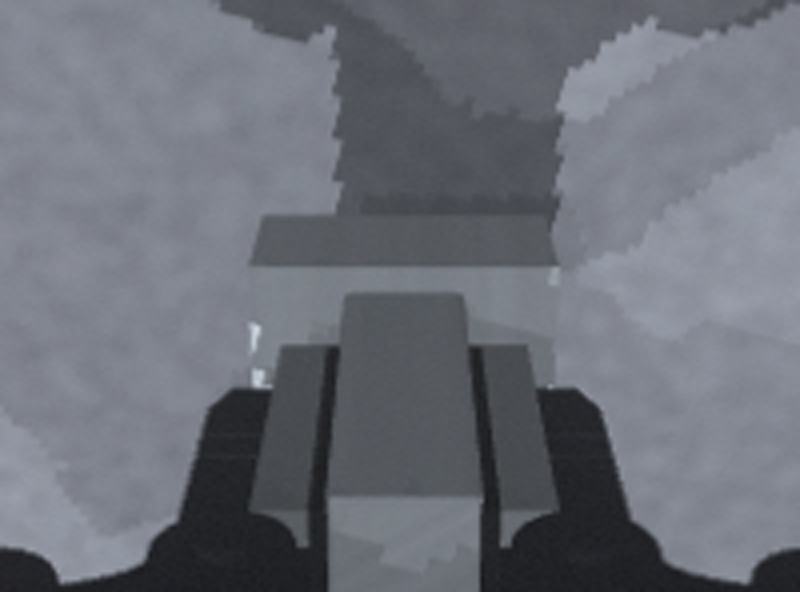

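View pics/sc8c.png

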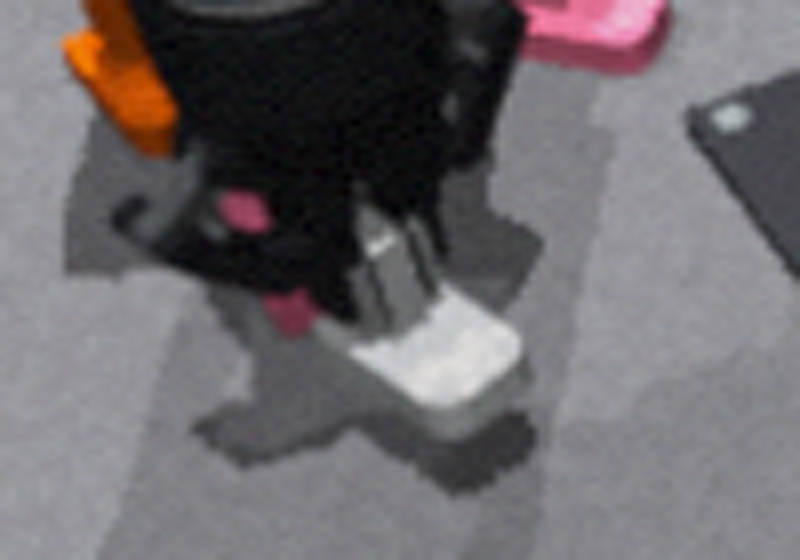

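```bash
python3 - <<'E'
from h import *
print(row([514.9,-112.2,45],np.pi-.0886))
E
```

```text
(array([-0.0418,  0.1708,  0.0108]), np.float64(0.3392), 'cur yaw', np.float64(-2.891), 'q', array([-0.7 ,  0.46,  1.62, -0.  ,  1.06, -2.52]))
```

Request:
play_rows([
  [-0.01,0.035,0.002,0.07],
  [-0.02,0.07,0.004,0.14],
  [-0.03,0.105,0.006,0.21],
  [-0.04,0.14,0.01,0.28],
  [-0.0418,0.165,0.0108,0.33],
  [-0.0418,0.1708,0.0108,0.339],
  [-0.0418,0.1708,0.0108,0.339],
  [-0.0418,0.1708,0.0108,0.339],
  [-0.0418,0.1708,0.0108,0.339],
])

```text
t: 9.33
tool_pos: [515.2, -113.4, 44.6]
eef_rot: [0.139, 3.137, -0.002]
ft_force: [-0.5, 0.5, -1.0]
width: 13.4
```

```bash
python3 - <<'E'
from h import *
s=snap('wrist','w9.png'); np.save('s9.npy',s,allow_pickle=True); p,R,st=tool(); print(st['t'],st['width'],p,st['ft_force'],np.arctan2(R[1,0],R[0,0]))
i=cv2.imread('pics/w9.png'); cv2.imwrite('pics/crop9.png',cv2.resize(i[200:400,190:450],None,fx=3,fy=3,interpolation=cv2.INTER_CUBIC))
s=snap('scene','sc9.png'); i=cv2.imread('pics/sc9.png');u=proj(s,p)[0].astype(int)
cv2.imwrite('pics/sc9c.png',cv2.resize(i[u[1]-50:u[1]+40,u[0]-60:u[0]+60],None,fx=6.6,fy=6.6,interpolation=cv2.INTER_CUBIC))
E
```

```text
9.3833 13.366257608521831 [ 515.25012825 -113.61502693   44.71191931] [ 0.22096858  0.16831311 -2.2778151 ] 3.0524142028569408
```

View pics/w9.png

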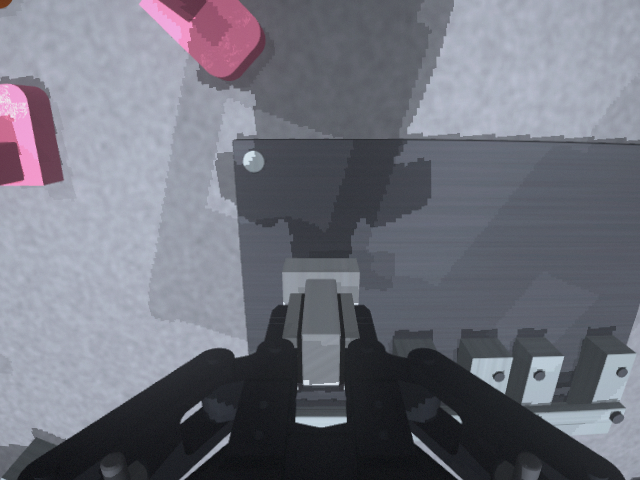

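View pics/sc9c.png

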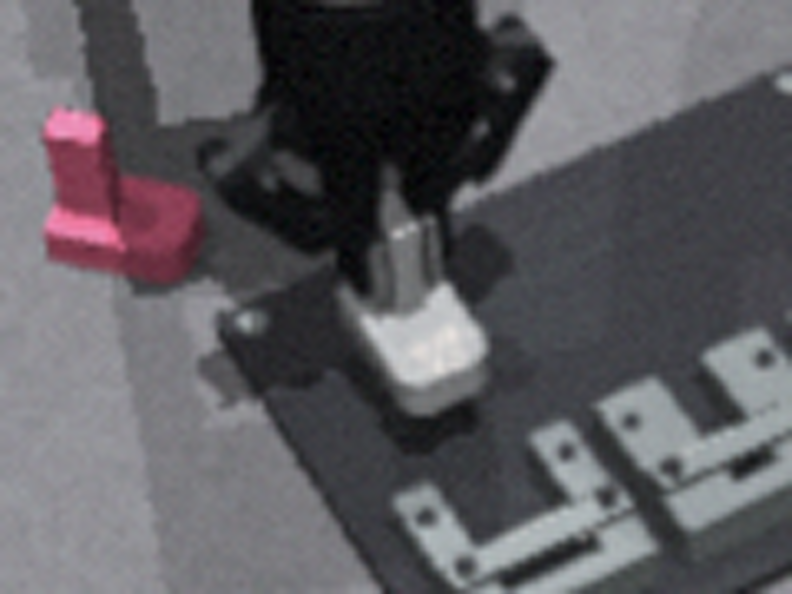

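```bash
python3 - <<'E'
import cv2
i=cv2.imread('pics/w9.png'); cv2.imwrite('pics/c9a.png',cv2.resize(i[320:430,390:640],None,fx=3.2,fy=3.2,interpolation=cv2.INTER_CUBIC))
cv2.imwrite('pics/c9b.png',cv2.resize(i[250:400,260:380],None,fx=4,fy=4,interpolation=cv2.INTER_CUBIC))
cv2.imwrite('pics/c9d.png',cv2.resize(i[120:170,210:290],None,fx=6,fy=6,interpolation=cv2.INTER_CUBIC))
E
```

```text
(no output)
```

View pics/c9a.png

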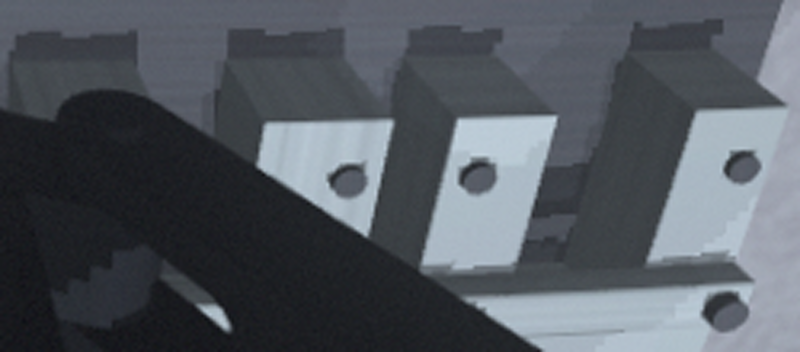

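View pics/c9b.png

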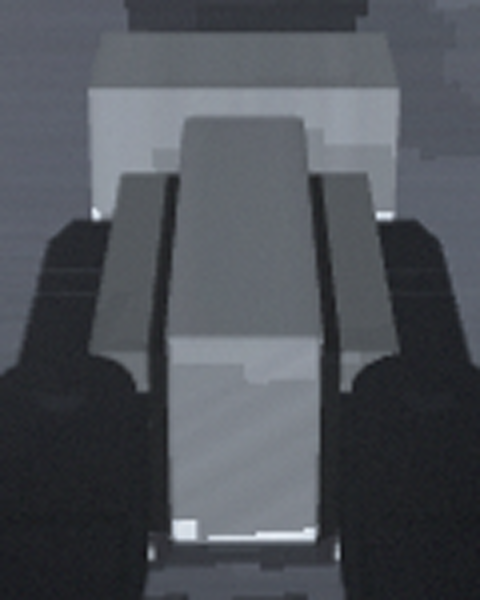

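View pics/c9d.png

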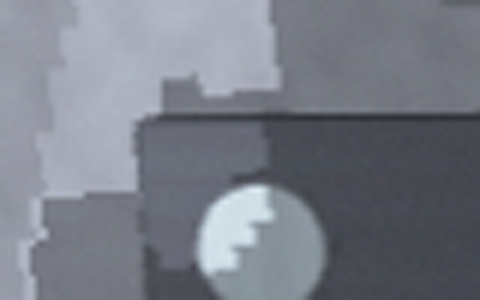

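```bash
cat > f9.py <<'E'
from h import *
s=np.load('s9.npy',allow_pickle=True).item()
uv=np.array([[264,120],[393,118],[458,115],[557,113],[695,108],[786,103]])/3.2+[390,320]; uv=np.r_[uv,[[140/6+210,118/6+120]]]
J=fit(s,[[20,10,32],[20,36,32],[20,49,32],[20,70,32],[20,100,32],[20,121,32],[-110,-135,10]],uv,0,[560,-30,-.08]); print('jig',J)
o=np.array([[-28,-18,18],[-28,18,18],[-28,-18,0],[-28,18,0],[-25,-7,18],[-25,7,18],[-25,-7,65],[-25,7,65],[-3,-7,65],[-3,7,65]],float)
uv=np.array([[88,88],[399,88],[103,33],[386,33],[183,118],[304,118],[167,338],[321,338],[170,540],[318,540]])/4+[260,250]
def W(p): 
    c,n=np.cos(p[2]),np.sin(p[2]); return np.c_[p[0]+c*o[:,0]-n*o[:,1],p[1]+n*o[:,0]+c*o[:,1],p[3]+o[:,2]]
r=least_squares(lambda p:(proj(s,W(p))-uv).ravel(),[530,-115,-.09,45],x_scale=[1,1,.01,1]); S=r.x; print('spacer',S.round(3),(proj(s,W(S))-uv).round(1).tolist())
j=J[0];c,n=np.cos(j[2]),np.sin(j[2]); Rj=np.array([[c,-n],[n,c]])
B=j[:2]+Rj@[20,-85]; print('block',B,'spacer in block',Rj.T@(S[:2]-B),S[2]-j[2])
p,R,st=tool(); print(p,'tool yaw rel',(np.arctan2(R[1,0],R[0,0])-np.pi-j[2]))
# tip
for z in (20,24,28,32,36):
    for x in (-3,-25,-22,-28): 
        pass
E
python3 f9.py
```

```text
jig (array([ 5.613966e+02, -3.179190e+01, -8.810000e-02]), [[0.1, 0.2], [0.1, -0.0], [-0.4, 0.4], [0.1, 0.1], [0.4, 0.1], [1.2, 0.5], [-2.3, -0.6]])
spacer [ 5.30517e+02 -1.13989e+02 -8.90000e-02  4.49600e+01] [[0.6, 0.6], [-0.4, 0.6], [0.3, 0.4], [-0.7, 0.5], [0.4, -1.0], [-0.2, -1.0], [-0.8, -0.2], [0.9, -0.2], [-0.4, 0.3], [0.4, 0.3]]
block [ 573.84021747 -118.22196644] spacer in block [-43.52745226   0.40426489] -0.0012901206258405934
[ 515.20966888 -113.64235128   44.78256442] tool yaw rel -0.0015185692025444092
```

Request:
play_rows([
  [0,0,0.012,0],
  [0,0,0.024,0],
  [0,0,0.03,0],
  [0,0,0.033,0],
  [0,0,0.033,0],
])

```text
t: 9.85
tool_pos: [514.8, -114.1, 11.1]
eef_rot: [0.142, 3.138, -0.001]
ft_force: [0.0, 0.0, -1.3]
width: 12.8
```

Request:
play_rows([
  [0,0,0.001,0],
  [0,0,0.002,0],
  [0,0,0.002,0],
])

```text
t: 10.1
tool_pos: [515.1, -114.3, 9.4]
eef_rot: [0.142, 3.138, -0.002]
ft_force: [0.4, -0.0, -0.8]
width: 13.3
```

Request:
play_rows([
  [0,0,0.001,0],
  [0,0,0.002,0],
  [0,0,0.002,0],
])

```text
t: 10.35
tool_pos: [515.3, -114.4, 7.6]
eef_rot: [0.142, 3.137, -0.002]
ft_force: [0.0, 0.2, -0.9]
width: 13.4
```

Request:
play_rows([
  [-0.01,0,0,0],
  [-0.02,0,0,0],
  [-0.025,0,0,0],
  [-0.03,0,0,0],
  [-0.035,0,0,0],
  [-0.04,0,0,0],
  [-0.045,0,0,0],
  [-0.045,0,0,0],
])

```text
t: 11.02
tool_pos: [561.5, -118.7, 7.6]
eef_rot: [0.142, 3.136, -0.003]
ft_force: [0.1, -0.8, -1.2]
width: 13.0
```

```bash
python3 - <<'E'
from h import *
p,R,st=tool(); print(st['t'],st['width'],p,st['ft_force'])
s=snap('scene','sc10.png'); i=cv2.imread('pics/sc10.png');u=proj(s,p)[0].astype(int)
cv2.imwrite('pics/sc10c.png',cv2.resize(i[u[1]-50:u[1]+40,u[0]-60:u[0]+60],None,fx=6.6,fy=6.6,interpolation=cv2.INTER_CUBIC))
E
```

```text
11.0167 13.043038832037164 [ 561.54812269 -118.70045138    7.63607581] [ 0.11182999 -0.78552773 -1.16948224]
```

View pics/sc10c.png

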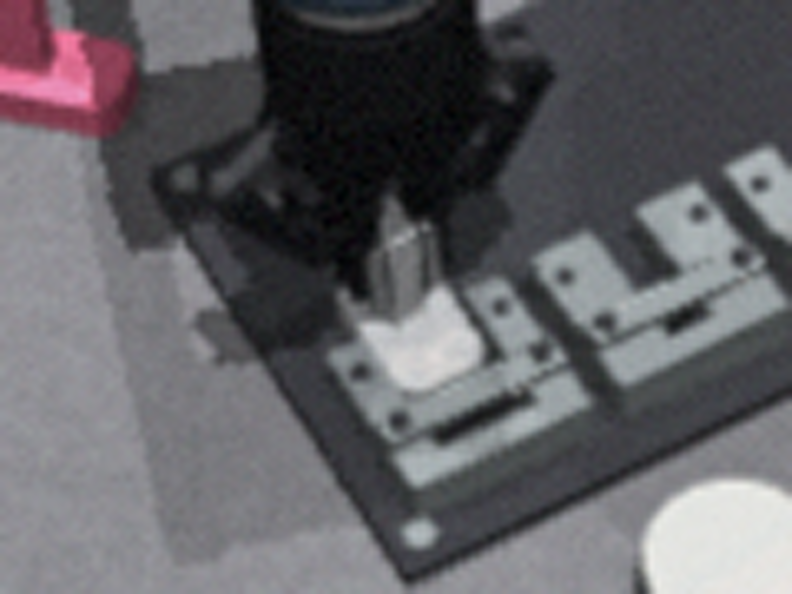

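The nose is inside the wide slot, in line and just short of the bar. I'm pushing on.

Request:
play_rows([
  [-0.005,0,0,0],
  [-0.01,0,0,0],
  [-0.015,0,0,0],
  [-0.019,0,0,0],
  [-0.022,0,0,0],
  [-0.022,0,0,0],
])

```text
t: 11.57
tool_pos: [583.9, -120.8, 7.6]
eef_rot: [0.142, 3.135, -0.003]
ft_force: [1.1, 0.2, -0.1]
width: 13.1
```

Request:
play_rows([
  [-0.0015,0,0,0],
  [-0.003,0,0,0],
  [-0.0045,0,0,0],
  [-0.0045,0,0,0],
])

```text
t: 11.9
tool_pos: [588.7, -121.1, 7.5]
eef_rot: [0.142, 3.135, -0.003]
ft_force: [-0.3, 0.0, 0.1]
width: 12.9
```

Request:
play_rows([
  [-0.001,0,0,0],
  [-0.002,0,0,0],
  [-0.002,0,0,0],
])

```text
t: 12.15
tool_pos: [589.8, -121.2, 7.6]
eef_rot: [0.142, 3.136, -0.002]
ft_force: [-4.6, 0.1, 5.1]
width: 13.4
```

```bash
python3 - <<'E'
from h import *
p,R,st=tool(); print(st['t'],st['width'],p,st['ft_force'])
s=snap('scene','sc11.png'); i=cv2.imread('pics/sc11.png');u=proj(s,p)[0].astype(int)
cv2.imwrite('pics/sc11c.png',cv2.resize(i[u[1]-40:u[1]+40,u[0]-50:u[0]+50],None,fx=8,fy=7.5,interpolation=cv2.INTER_CUBIC))
s=snap('wrist','w11.png'); np.save('s11.npy',s,allow_pickle=True)
i=cv2.imread('pics/w11.png'); cv2.imwrite('pics/c11.png',cv2.resize(i[230:400,220:420],None,fx=4,fy=3.5,interpolation=cv2.INTER_CUBIC))
E
```

```text
12.15 13.378479464215244 [ 589.82537869 -121.19457548    7.57493394] [-4.61195124  0.05929122  5.07990623]
```

View pics/sc11c.png

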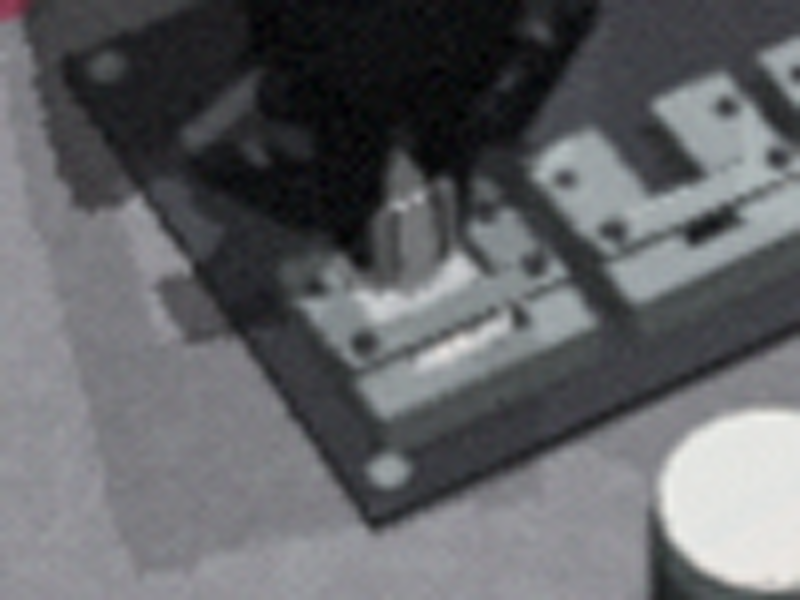

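View pics/c11.png

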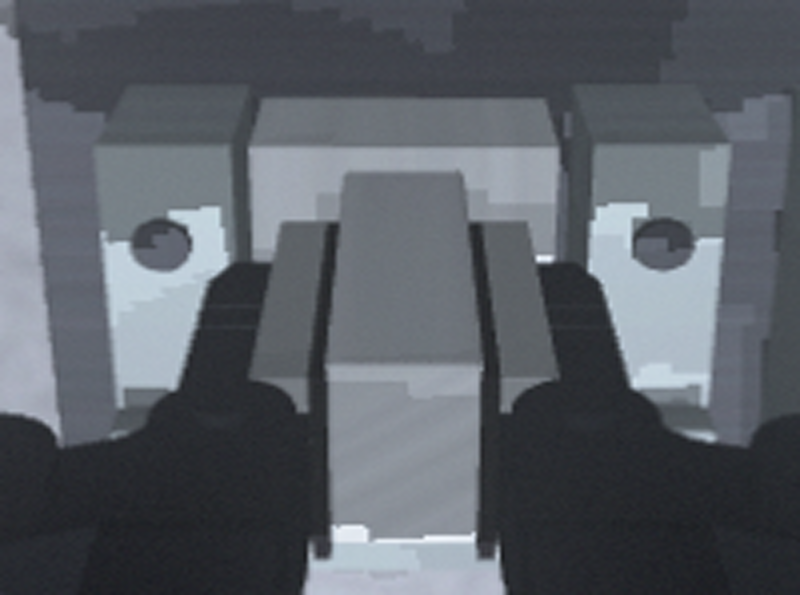

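Contact of −4.6 N, and the nose shows behind the bar at the back wall. Releasing.

Request:
play_rows([
  [0.0005,0,0,0],
  [0.0005,0,0,0],
  [0.0005,0,0,0],
  [0.0005,0,0,0],
  [0.0005,0,0,0],
], claw=0.045)

```text
t: 12.67
tool_pos: [589.7, -121.2, 7.6]
eef_rot: [0.142, 3.136, -0.003]
ft_force: [-0.9, 0.2, 0.2]
width: 44.9
```

Request:
play_rows([
  [0,0,-0.02,0],
  [0,0,-0.05,0],
  [0,0,-0.09,0],
  [0.02,0,-0.13,0],
  [0.05,0,-0.17,0],
  [0.06,0,-0.17,0],
  [0.06,0,-0.17,0],
  [0.06,0,-0.17,0],
])

```text
t: 13.33
tool_pos: [529.7, -115.6, 178.3]
eef_rot: [0.142, 3.133, -0.004]
ft_force: [-0.7, -0.2, -0.5]
width: 45.5
```

```bash
python3 - <<'E'
from h import *
p,R,st=tool(); print(st['t'],st['width'],p,st['ft_force'])
s=snap('wrist','w12.png'); np.save('s12.npy',s,allow_pickle=True)
i=cv2.imread('pics/w12.png'); cv2.imwrite('pics/c12.png',cv2.resize(i[200:320,250:420],None,fx=4.7,fy=4.7,interpolation=cv2.INTER_CUBIC))
for P in ([574,-118,10],[574,-118,32]): print(proj(s,P))
E
```

```text
13.3333 45.4742926578851 [ 529.72262338 -115.64528191  178.28917125] [-0.68853719 -0.22251432 -0.48154673]
[[321.91210206 250.16846433]]
[[321.96262331 258.09557338]]
```

View pics/c12.png

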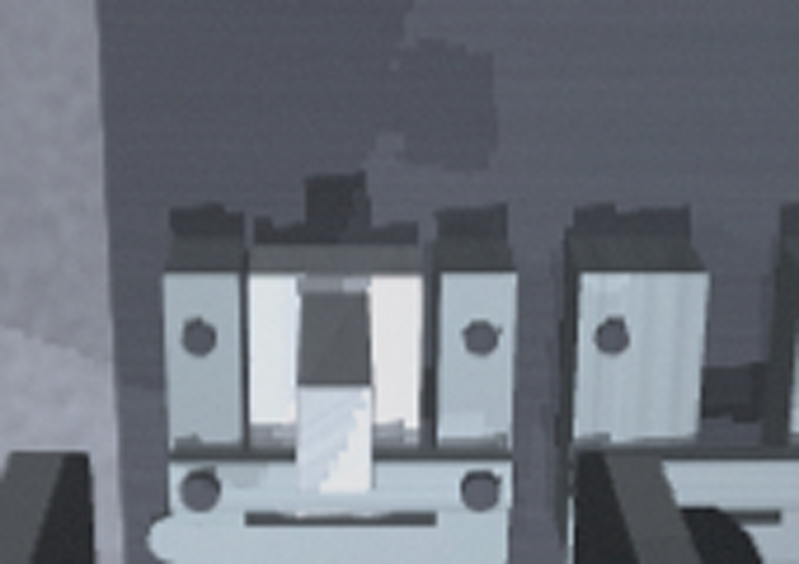

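The spacer is home. Its rear sits level with the block face at about y = 245 in the crop, it lies flat under the bar, and it is about 1–2 mm off centre. Next is the bracket.

```bash
python3 - <<'E'
from h import *
print(row([545.5,299.2,130],np.pi+.106))
s=np.load('s12.npy',allow_pickle=True).item()
uv=np.array([[165,271],[241,271],[438,271],[517,271],[570,271],[708,271]])/4.7+[250,200]
print('blk',fit(s,[[0,-36,22],[0,-20.5,22],[0,20.5,22],[0,36,22],[0,49,22],[0,75,22]],uv,10,[574,-118,-.09]))
E
```

```text
(array([0.0219, 0.4145, 0.0464]), np.float64(-0.1965), 'cur yaw', np.float64(3.0511), 'q', array([-0.42,  0.26,  1.59, -0.  ,  1.29, -1.9 ]))
blk (array([ 5.735953e+02, -1.178078e+02, -9.150000e-02]), [[-0.7, 0.0], [-0.7, 0.0], [0.4, 0.0], [-0.1, 0.0], [2.2, 0.0], [-0.0, -0.0]])
```

Request:
play_rows([
  [0.022,0.4145,0,-0.1965],
  [0.022,0.4145,0,-0.1965],
  [0.022,0.4145,0,-0.1965],
  [0.022,0.4145,0,-0.1965],
  [0.022,0.4145,0,-0.1965],
  [0.022,0.4145,0,-0.1965],
  [0.022,0.4145,0.01,-0.1965],
  [0.022,0.4145,0.02,-0.1965],
  [0.022,0.4145,0.046,-0.1965],
  [0.022,0.4145,0.046,-0.1965],
  [0.022,0.4145,0.046,-0.1965],
  [0.022,0.4145,0.046,-0.1965],
  [0.022,0.4145,0.046,-0.1965],
], claw=0.06)

```text
t: 14.47
tool_pos: [545.0, 299.0, 128.4]
eef_rot: [-0.169, 3.137, -0.005]
ft_force: [-0.6, 0.1, 0.4]
width: 59.9
```

```bash
python3 - <<'E'
from h import *
p,R,st=tool(); print(st['t'],st['width'],p,st['ft_force'])
s=snap('wrist','w13.png'); np.save('s13.npy',s,allow_pickle=True)
i=cv2.imread('pics/w13.png'); cv2.imwrite('pics/c13.png',cv2.resize(i[190:330,230:410],None,fx=4.4,fy=4.2,interpolation=cv2.INTER_CUBIC))
E
```

```text
14.4667 59.86144779245115 [545.00095289 299.04936388 128.35952734] [-0.63195898  0.07817374  0.4098314 ]
```

View pics/c13.png

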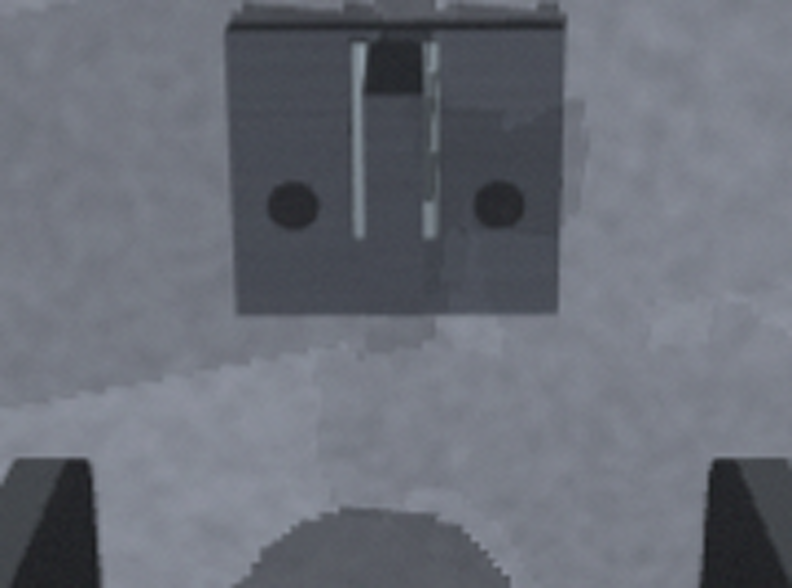

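The bracket's web is centred between the fingers at about column 320 and squared to them. The rear of the web is at the top of the image and the free edge is towards +x. Descending.

Request:
play_rows([
  [0,0,0.04,0],
  [0,0,0.08,0],
  [0,0,0.11,0],
  [0,0,0.125,0],
  [0,0,0.135,0],
  [0,0,0.14,0],
  [0,0,0.14,0],
  [0,0,0.14,0],
])

```text
t: 15.18
tool_pos: [547.3, 297.6, -9.2]
eef_rot: [-0.165, 3.133, -0.004]
ft_force: [-0.1, -0.4, 0.1]
width: 60.3
```

Request:
play_rows([
  [0,0,0,0],
  [0,0,0,0],
  [0,0,0,0],
  [0,0,0,0],
  [0,0,0,0],
  [0,0,0,0],
  [0,0,0,0],
  [0,0,0,0],
], claw=0.0)

```text
t: 15.85
tool_pos: [547.8, 298.1, -8.2]
eef_rot: [-0.165, 3.132, -0.003]
ft_force: [-1.4, 0.0, 6.7]
width: 9.0
```

Request:
play_rows([
  [0,0,-0.02,0],
  [0,0,-0.05,0],
  [0,0,-0.07,0],
  [0,0,-0.07,0],
  [0,0,-0.07,0],
])

```text
t: 16.27
tool_pos: [547.6, 298.2, 61.7]
eef_rot: [-0.165, 3.131, -0.003]
ft_force: [-0.4, 0.0, -5.4]
width: 9.4
```

```bash
python3 - <<'E'
from h import *
p,R,st=tool(); print(st['t'],st['width'],p,st['ft_force'])
s=snap('wrist','w14.png'); np.save('s14.npy',s,allow_pickle=True)
i=cv2.imread('pics/w14.png'); cv2.imwrite('pics/c14.png',cv2.resize(i[220:400,210:430],None,fx=3.6,fy=3.3,interpolation=cv2.INTER_CUBIC))
E
```

```text
16.2667 9.383169054849398 [547.56269607 298.23146783  61.73071248] [-0.4437781   0.00989975 -5.44487698]
```

View pics/c14.png

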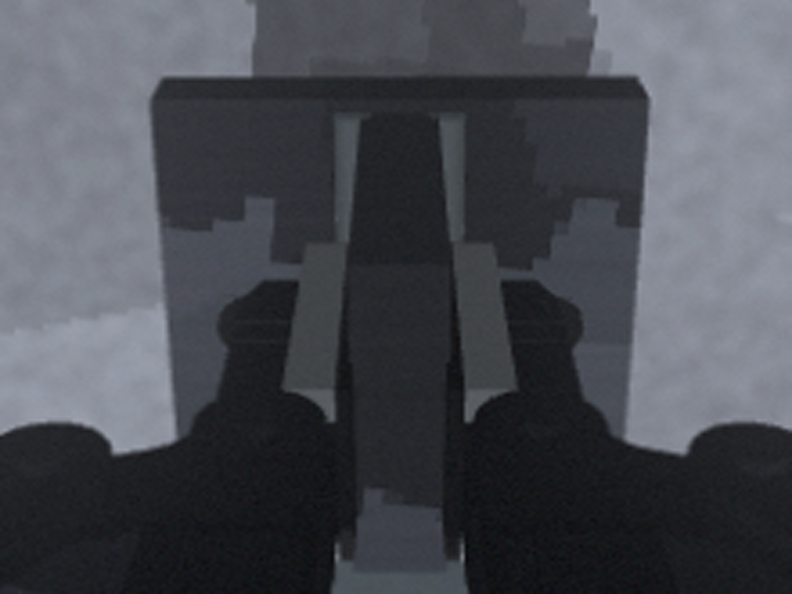

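```bash
python3 - <<'E'
from h import *
print(row([521,-113.1,62],np.pi-.09))
E
```

```text
(array([ 0.0683, -0.406 , -0.0009]), np.float64(0.1952), 'cur yaw', np.float64(-3.0364), 'q', array([ 0.32,  0.5 ,  1.53, -0.  ,  1.1 , -1.35]))
```

Request:
play_rows([
  [0.02,-0.02,-0.005,0.01],
  [0.03,-0.055,-0.008,0.03],
  [0.05,-0.09,-0.008,0.05],
  [0.065,-0.125,-0.008,0.07],
  [0.068,-0.16,-0.008,0.09],
  [0.068,-0.195,-0.008,0.11],
  [0.068,-0.23,-0.008,0.13],
  [0.068,-0.265,-0.008,0.15],
  [0.068,-0.3,-0.008,0.17],
  [0.068,-0.335,-0.008,0.19],
  [0.068,-0.365,-0.006,0.195],
  [0.068,-0.39,-0.003,0.195],
  [0.068,-0.402,0,0.195],
  [0.068,-0.406,0,0.195],
  [0.068,-0.406,0,0.195],
  [0.068,-0.406,0,0.195],
])

```text
t: 17.65
tool_pos: [520.3, -111.7, 60.1]
eef_rot: [0.141, 3.137, -0.001]
ft_force: [-1.0, 0.7, -4.5]
width: 9.2
```

```bash
python3 - <<'E'
from h import *
p,R,st=tool(); print(st['t'],st['width'],p,st['ft_force'])
s=snap('wrist','w15.png'); np.save('s15.npy',s,allow_pickle=True)
s=snap('scene','sc15.png'); i=cv2.imread('pics/sc15.png');u=proj(s,p)[0].astype(int)
cv2.imwrite('pics/sc15c.png',cv2.resize(i[u[1]-50:u[1]+40,u[0]-60:u[0]+60],None,fx=6.6,fy=6.6,interpolation=cv2.INTER_CUBIC))
E
```

```text
17.65 9.153359645906617 [ 520.26397703 -111.69299624   60.08090706] [-0.95959753  0.68137573 -4.53784437]
```

View pics/w15.png

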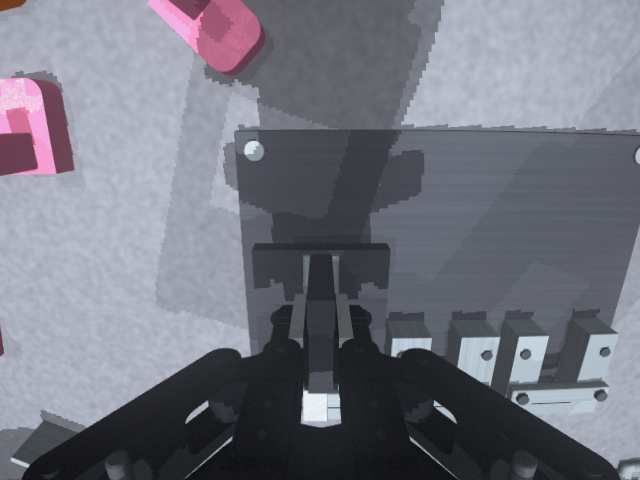

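View pics/sc15c.png

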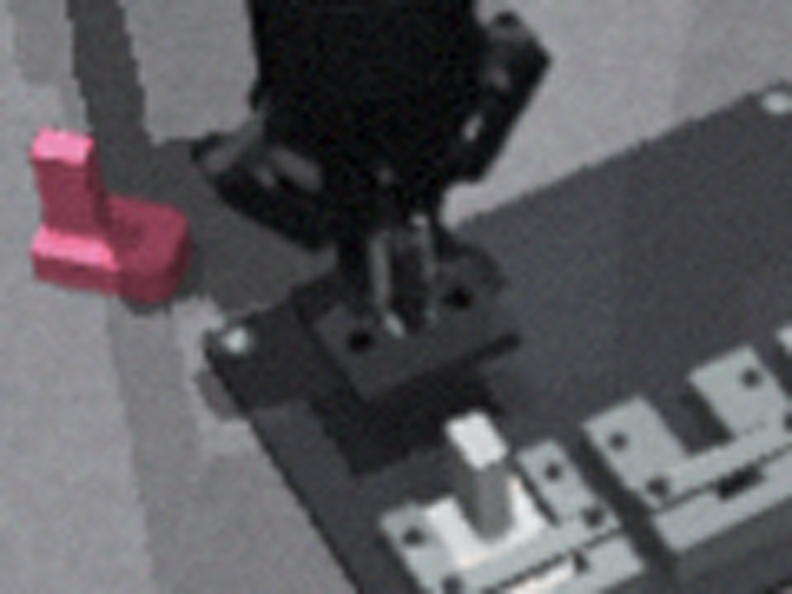

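Request:
play_rows([
  [0,0,0.02,0],
  [0,-0.0015,0.04,0],
  [0,-0.0015,0.05,0],
  [0,-0.0015,0.055,0],
  [0,-0.0015,0.056,0],
  [0,-0.0015,0.056,0],
])

```text
t: 18.25
tool_pos: [521.1, -112.6, 5.0]
eef_rot: [0.138, 3.136, -0.002]
ft_force: [1.1, -0.3, -4.3]
width: 9.2
```

Request:
play_rows([
  [0,0,0.001,0],
  [0,0,0.002,0],
  [0,0,0.002,0],
])

```text
t: 18.5
tool_pos: [521.6, -112.7, 3.6]
eef_rot: [0.137, 3.135, -0.003]
ft_force: [-0.6, 0.7, -3.7]
width: 9.2
```

Request:
play_rows([
  [0,0,0.001,0],
  [0,0,0.002,0],
  [0,0,0.002,0],
])

```text
t: 18.75
tool_pos: [521.8, -113.0, 1.8]
eef_rot: [0.138, 3.134, -0.003]
ft_force: [0.1, 0.6, -3.6]
width: 9.3
```

Request:
play_rows([
  [0,0,0.001,0],
  [0,0,0.001,0],
])

```text
t: 18.92
tool_pos: [521.8, -113.0, 1.7]
eef_rot: [0.138, 3.134, -0.003]
ft_force: [-2.2, 0.7, 4.6]
width: 8.9
```

On the bed (+4.6 N). Pushing towards the block.

Request:
play_rows([
  [-0.003,0,-0.0005,0],
  [-0.006,0,-0.0005,0],
  [-0.009,0,-0.0005,0],
  [-0.012,0,-0.0005,0],
  [-0.012,0,-0.0005,0],
])

```text
t: 19.33
tool_pos: [534.7, -114.3, 2.1]
eef_rot: [0.138, 3.133, -0.004]
ft_force: [0.0, -0.2, -5.1]
width: 9.0
```

Request:
play_rows([
  [-0.001,0,0,0],
  [-0.002,0,0,0],
  [-0.003,0,0,0],
  [-0.003,0,0,0],
])

```text
t: 19.67
tool_pos: [537.9, -114.6, 2.1]
eef_rot: [0.138, 3.133, -0.004]
ft_force: [0.4, 0.3, -5.0]
width: 9.1
```

Request:
play_rows([
  [-0.001,0,0.0005,0],
  [-0.0015,0,0.0005,0],
  [-0.0015,0,0.0005,0],
])

```text
t: 19.92
tool_pos: [538.2, -114.5, 1.8]
eef_rot: [0.137, 3.135, -0.003]
ft_force: [-5.4, -0.7, 1.8]
width: 9.0
```

```bash
python3 - <<'E'
from h import *
p,R,st=tool(); print(st['t'],st['width'],p,st['ft_force'],np.arctan2(R[1,0],R[0,0])-np.pi,R[:,2])
s=snap('wrist','w16.png'); i=cv2.imread('pics/w16.png'); cv2.imwrite('pics/c16.png',cv2.resize(i[220:400,210:430],None,fx=3.6,fy=3.3,interpolation=cv2.INTER_CUBIC))
s=snap('scene','sc16.png'); i=cv2.imread('pics/sc16.png');u=proj(s,p)[0].astype(int)
cv2.imwrite('pics/sc16c.png',cv2.resize(i[u[1]-40:u[1]+40,u[0]-50:u[0]+50],None,fx=8,fy=7.5,interpolation=cv2.INTER_CUBIC))
E
```

```text
19.9167 9.037281747575076 [ 538.22590538 -114.51811379    1.80404404] [-5.43822718 -0.69078384  1.81944302] -0.08760917956229086 [ 0.00310909 -0.00223031 -0.99999268]
```

View pics/sc16c.png

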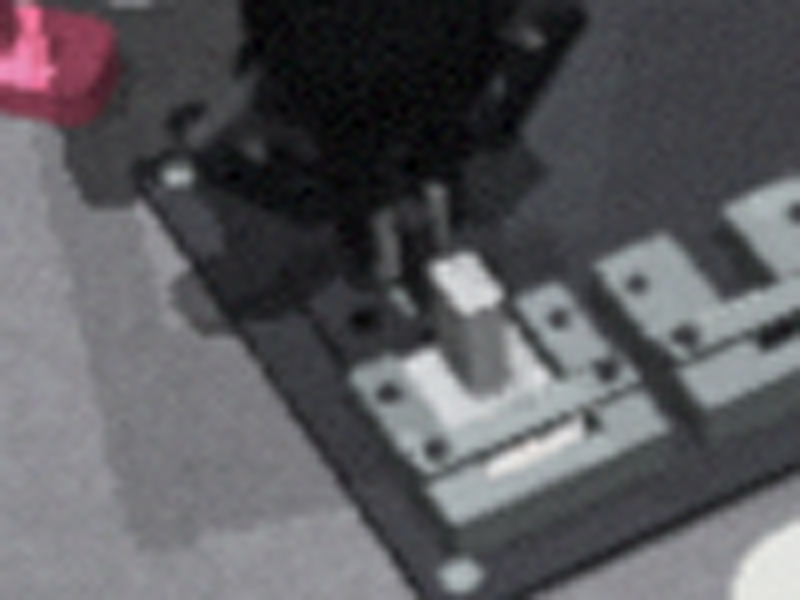

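View pics/c16.png

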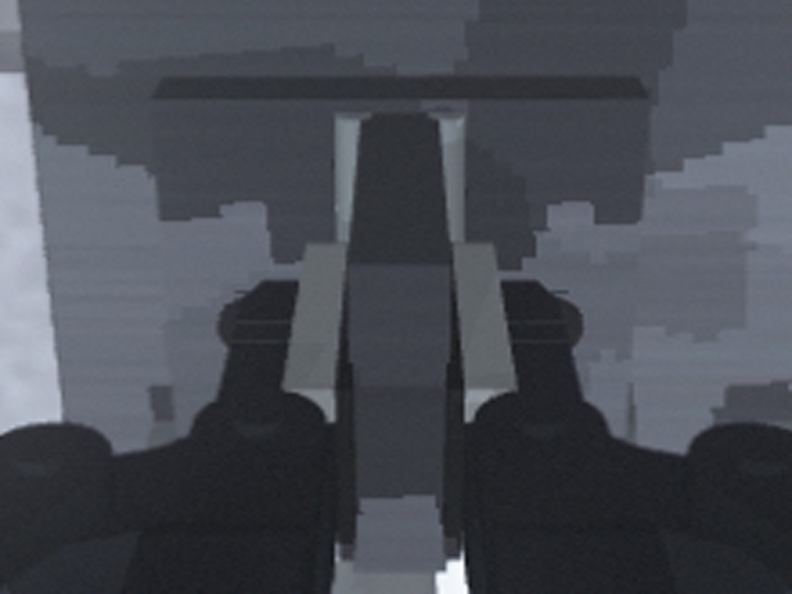

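Contact of −5.4 N against the block with the expected geometry. I'll press a bit harder and hold.

Request:
play_rows([
  [-0.001,0,0.0003,0],
  [-0.002,0,0.0003,0],
  [-0.003,0,0.0003,0],
  [-0.003,0,0.0003,0],
  [-0.003,0,0.0003,0],
  [-0.003,0,0.0003,0],
])

```text
t: 20.52
tool_pos: [538.2, -114.5, 1.9]
eef_rot: [-0.137, -3.137, 0.003]
ft_force: [-11.9, -1.3, 8.9]
width: 9.5
```

```bash
python3 - <<'E'
from h import *
p,R,st=tool(); print(st['t'],st['width'],p,st['ft_force'],np.arctan2(R[1,0],R[0,0])-np.pi)
s=snap('scene','sc17.png'); i=cv2.imread('pics/sc17.png');u=proj(s,p)[0].astype(int)
cv2.imwrite('pics/sc17c.png',cv2.resize(i[u[1]-30:u[1]+35,u[0]-35:u[0]+50],None,fx=9,fy=9,interpolation=cv2.INTER_CUBIC))
p,R,st=tool(); print(st['t'],st['ft_force'],st['tool_pos'])
E
```

```text
20.5167 9.546385104622793 [ 538.23542395 -114.49132966    1.94820146] [-11.91674889  -1.29298522   8.89966358] -0.08726215928842862
20.5667 [-11.71601827  -0.61197271   8.19950402] [ 538.21747361 -114.47929032    1.95438082]
```

View pics/sc17c.png

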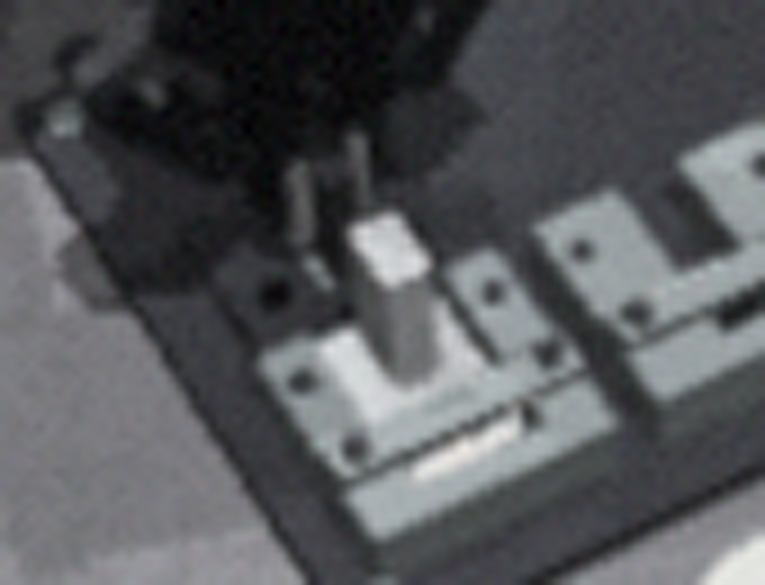

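```bash
python3 - <<'E'
from h import *
print(arm.finish_job())
p,R,st=tool(); print(st['t'],st['ft_force'],p,st['width'])
E
```

```text
the job is handed in; nothing more can be done
None
the job is handed in; nothing more can be done
```

The spacer is home in the wide slot and let go, and I handed the job in with the bracket still gripped and pushed against the block. The hand-in reports no verdict. I handed in shortly after t = 20.6 s, well inside the 64 s limit.

**Spacer:** I slid the white aluminium spacer nose first under the bridge bar of the wide slot, the rightmost block in the top view. It met the back wall at about 4.6 N, and then I released it. The wrist view afterwards showed it flat under the bar, with its rear level with the slot mouth. It sits a little off centre (about 1–2 mm) within the slot's ±2.5 mm of play.

**Bracket:** I gripped it by the web, lowered it onto the bed and pushed it against the wide-slot block.
- **Push:** steady at about 12 N into the block and about 8 N down on the bed.
- **Grip:** opening about 9.5 mm, so it is still held.
- **Angle:** within about 0.005 rad of the block, taken from the tool's own orientation.
- **Centring and edge gap:** not checked in a picture, because the gripper hid most of the free edge. By calculation the edge is within about 1 mm of the face and the bracket is centred within about 2 mm.

**What disagreed:** the visible fingertips were about 31–38 mm short of the reported tool position. Because of that, my first grasp closed above the spacer's tab on nothing and moved nothing, and I corrected the height for both grasps. The jig position from the top and scene cameras also differed by up to 5 mm from the wrist view. I used the wrist view and the contact forces.

I didn't check the bystanders one by one afterwards, but nothing touched them on the way that I saw.

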